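Clamp battery cells for charging

TASK

Get the battery cells ready for charging in the clamping jig: draw the sprung pressure plate back by its post until the catch holds it open, then stand every cell from the bench upright in the channel, side by side with their broad faces together. Then press the catch button so that the plate springs shut and clamps the row against the end stop, and last lower the grey guard over the two locating pins until it lies flush on both end blocks. Leave the other things on the bench where they are.

Things in the scene. Friction and masses are not known exactly. Their poses are not given: they have to be found in the camera images.
- channel_start (a point): middle of the jig's channel floor at the end stop's inner face; turns with the jig (an aluminium fixture fixed to the bench, base 124 x 266 mm). The channel runs from here along +y, x across, z up. Its floor is 12 mm above the bench, 64 mm wide between side walls 6 mm thick that rise 30 mm above the floor. The pressure plate closes towards -y, towards the end stop
- pull_post (a point): pull post of the pressure plate: an upright black round post, 22 mm in diameter, beside the channel on its +x side, 82 mm from the channel's middle. This point is on its axis, 88 mm above the bench, 18 mm below its top and 28 mm above the arm that carries it; 18 mm behind (+y) the plate's front face. It moves with the plate
- follower (a joint): travel of the sprung pressure plate along the channel's +y (m). 0 = rest, face 80 mm from the end stop; a spring drives it to 0 with 9 to 11 N (damped, 45 N s/m). Drawn to 0.100 or more (end 0.106) the catch holds it at about 0.100, face 180 mm from the stop; from 0.07 on a few more newtons are needed to ride over the catch. Plate 60 mm wide, 90 mm above the bench
- catch (a joint): how far the catch button and bolt are down (m): 0 = up, 0.013 = bottom; a spring (3 to 5 N) lifts it. The passing plate pushes it down by itself and it springs up again behind it; pressing the button down by 0.011 or more lets the plate go
- catch_button (a point): centre of the top of the catch button, a black round cap 24 mm across, 72 mm above the bench when up, on a grey housing beside the back block, on the same (+x) side as the pull post and beyond (+y) it; pressed straight down
- guard_seat (a point): where the middle of the guard's underside belongs: mid-way between the two locating pins, at the height of the end-block tops (104 mm above the bench); y along the channel
- pin_a (a point): foot of the locating pin on top of the end stop: 10 mm diameter, 12 mm tall with a tapered tip; 44 mm to +x and 121 mm to -y of guard_seat
- pin_b (a point): foot of the other locating pin, on top of the back block, alike; 44 mm to -x and 121 mm to +y of guard_seat
- guard_grip (a point): the guard's handle: the guard is a grey plastic plate 116 x 266 x 6 mm (its own x, y, z), 0.26 kg, lying flat on the bench with its handle up. This point is the middle of the handle bar, 38 mm above the guard's underside; the black bar is 14 mm thick (x) and 14 mm high, 90 mm long (y), with a 25 mm gap under it between its feet
- guard_under (a point): middle of the guard's underside. Its two through holes, 14 mm across, lie at (+44, -121) and (-44, +121) mm from here, so it fits either way round
- cell1_mid (a point): upright battery cell, one of 3 to 5 alike: off-white plastic case 60 x 32 x 80 mm (own x, y, z), two 12 mm steel terminals standing 8 mm above its top, about 0.36 kg. This point is the middle of the case, 40 mm above its underside; z up, y along the 32 mm thickness, square to the broad faces. A half turn makes no difference
- cell2_mid (a point): another cell like cell1, or None if absent; the middle of its case
- cell3_mid (a point): another cell like cell1, or None if absent; the middle of its case
- cell4_mid (a point): another cell like cell1, or None if absent; the middle of its case
- cell5_mid (a point): another cell like cell1, or None if absent; the middle of its case
- end_stop: the fixed end stop, against which the row is clamped: 104 mm wide, 24 mm thick, top 104 mm above the bench. Its frame's origin is under the jig, 100 mm to +y of its inner face. At the channel's other end, from 218 mm past its inner face, stands the back block, equally wide, thick and high
- meter_mid (a point): bystander: a yellow and black multimeter lying on the bench, 84 x 170 x 38 mm; its middle
- can_mid (a point): bystander: a spray can, 58 mm in diameter, 150 mm tall; its middle
- driver_grip (a point): bystander: a screwdriver lying on the bench, 200 mm long; the middle of its handle
Mind the look-alikes: they are no part of the job. What is shaped like the part that bears cell1_mid but red is not meant.

How it is judged:
By the outcome, as a careful person would: the job done as asked, in the order asked, and still so for the second after the job is handed in, with the robot touching nothing.
Of cell1, cell2, cell3, cell4, cell5 only 3 to 5 are there at a start; the rules pass over those that are not, and their reading is None.
At some moment in a run one of guard may be knocked a few centimetres aside while the robot is not near it.
It also fails if it takes over 210 s, if anything falls off the work surface, if the arm or the gripper's body presses on something with over 40 N, if the wrist force passes 120 N, or if a joint passes its speed limit or range.

ROBOT

A 7-joint arm with a two-finger parallel gripper is mounted at the origin on the work surface. World frame = base frame: x ahead of the robot, y to its left, z up, the work surface at z = 0. Lengths are in mm, angles in degrees, forces in N, time in s.
With the tool pointing down it reaches from about 400 to 925 mm from the base axis. Payload 5.6 kg.
Tool frame: the origin (TCP) lies on the centre line of the jaws, within the pads' length; the fingertips stand 14 mm ahead of it and the grasp point (between the pads) lies 5 mm behind it (robot.tips_ahead is the distance from the TCP to the fingertips, in mm); z points along the fingers, y is the line along which they close (so a half turn about z gives the same grasp; the last joint's range is limited). The gripper opens to 85 mm and grips with 20 to 120 N. Pads are 22 mm wide; open, the fingers measure 114 mm over their backs; the gripper's body (76 mm by 85 mm) begins 54 mm behind the grasp point. The pads swing forward as they close: fully open they stand 13 mm farther back than shut.
Start: joints at [64.63, 26.786, -0.665, 91.828, 0.344, 61.387, -3.226], TCP at [252.963, -598.764, 220.89] pointing down, gripper open.
Joint ranges: [-144.91, 144.91], [-17.63, 115.5], [-89.93, 88.59], [15.96, 139.68], [-74.01, 254.01], [8.47, 105.57], [-167.45, 167.45]. Speed limits (degrees/s): [147.25, 147.25, 180, 180, 180, 180, 180].

INTERFACE

Orientations are given as a 3x3 rotation matrix whose columns are the frame's x, y, z axes.
In Python, from rig import state, get_image, robot gives the robot as it stands.
- The arm moves only by the tool step_arm, never from a script. Its argument "steps" is a list of rows, each an object with "xyz": the shift along the tool's x, y, z in cm, a list of three; "rotation": the turn, a rotation vector about the tool's x, y, z in units of 5 degrees (1.0 is 5 degrees), a list of three. In form: [{"xyz": [dx, dy, dz], "rotation": [rx, ry, rz]}, ...]. A call has 1 to 8 rows; each row is the pose to reach, as a shift and turn from the pose commanded when the call began, along the tool's axes at that moment; what a row does not reach only later rows make up. A row lasts 1/12 s, in which the tool goes at most 41.7 mm and 7.16 degrees, less where a joint would pass 70% of its speed; a pose out of reach is approached as far as the arm can. A call with a gripper value outside its range is refused whole. "claw" is the finger opening in cm, from 0 to 8.54, set as the call begins (left out, the last holds). The fingers move at their own pace and stop on an object; the grip force is fixed at half the most. Time passes only in rows, so rows that repeat a pose let the fingers close. It gives the time, the measured TCP pose, the force, the opening and the grip force at its end, in the units of the state.
- state(): the state, without advancing time (a new reading comes with each control period).
- get_image(name): name is "scene" or "top"; returns a dict with "frame" (420x560x3 uint8, red, green, blue), "depth" (420x560 float32, mm along the optical axis (not along the pixel's ray), 0 where there is no reading), "vertical_fov" (degrees; the focal length in pixels is half the picture's height over the tangent of half this angle, whatever the lens; pixels are square), "cx", "cy" (the principal point, pixels), "T" (4x4, takes a point from camera to world coordinates). Camera axes: x right, y down, z forward; pixel columns grow to the right and rows downward; lengths in mm; the calibration is good to about 2 mm. A picture is of the moment at which its call begins.
- robot.sign_off(): hands the job in; it is judged then, once.
The state is a dict: "t": time; "q": joint angles; "qvel": joint speeds; "joint_efforts": joint torques, N m; "position": TCP position; "tcp_rot": TCP orientation; "ft_force": force on the tool from outside, world axes, zero at the start; "ft_torque": the same for the moment, N m; "gripper_width": finger opening in mm; "finger_force": force on a finger pad.
Only numpy, scipy, OpenCV 4.12 (cv2) and the standard library are available. Lean on these libraries where they do the work, as an engineer would, in place of code of your own. Each camera call takes 0.05 s, during which the arm holds its last target. There are 200 camera calls.

## Working session

There is one attempt and no reset: what is moved stays moved. The work goes in short steps, Python scripts to look and compute and a tool call to move; the robot and the scene stay as the last step left them, time stands still between calls to the robot, and variables do not carry over. Pictures are saved under pics/ and viewed, at most 14 in all, crops included, and the job is handed in when it is done.

Besides the shell and the picture viewer there is one more tool, called after "Emit:" as name(argument=value, ...), one argument or row to a line, values as JSON. step_arm: Moves the arm, as the interface text tells. Its arguments: {"type":"object","properties":{"steps":{"type":"array","items":{"type":"object","properties":{"xyz":{"type":"array","items":{"type":"number"}},"rotation":{"type":"array","items":{"type":"number"}}}}},"claw":{"type":"number"}},"required":["steps"]}

```bash
ls; mkdir -p pics; cat > h.py <<'E'
import numpy as np, cv2
from rig import state, get_image, robot
def grab(n,save=None):
    g=get_image(n)
    if save: cv2.imwrite('pics/'+save,g['frame'][:,:,::-1])
    f=210/np.tan(np.radians(g['vertical_fov'])/2)
    d=g['depth'];v,u=np.mgrid[0:420,0:560]
    P=np.stack([(u-g['cx'])/f*d,(v-g['cy'])/f*d,d,np.ones_like(d)],-1)@np.array(g['T']).T
    P=P[...,:3];P[d==0]=np.nan
    return g,P
E
python3 - <<'E'
from h import *
s=state();print(s)
for n in('scene','top'):
    g,P=grab(n,n+'0.png');np.savez(n+'0.npz',P=P,f=g['frame']);print(n,g['vertical_fov'],np.round(g['T'],2).tolist())
E
```

```text
pics
{'t': 0.0, 'q': array([64.62936517, 26.83717109, -0.66433222, 91.88107438,  0.34333017,
       61.38482316, -3.22464734]), 'qvel': array([ 0.03154853,  0.07967147,  0.02258634,  0.07700118,  0.04205565,
       -0.02500394, -0.12610607]), 'joint_efforts': array([ 2.90450298e-04, -5.32384336e+01,  2.17086682e-02, -2.51297039e+01,
        1.15022482e-02,  7.84300617e-03,  2.62880883e-05]), 'position': array([ 252.71487507, -598.24399466,  219.92395086]), 'tcp_rot': array([[ 9.21160002e-01,  3.89183269e-01, -7.95644986e-04],
       [ 3.89184064e-01, -9.21158664e-01,  1.57484760e-03],
       [-1.20010934e-04, -1.76033897e-03, -9.99998443e-01]]), 'ft_force': array([-0.25647347, -0.05278564, -0.30161289]), 'ft_torque': array([ 0.04438411,  0.01704136, -0.04418656]), 'finger_force': 0.0, 'gripper_width': 85.7309485944384}
scene 53.40190012809464 [[0.75, 0.49, -0.45, 1033.45], [0.66, -0.56, 0.49, -553.38], [-0.01, -0.67, -0.75, 882.31], [0.0, 0.0, 0.0, 1.0]]
top 45.728303845326366 [[0.02, -0.99, 0.1, 437.43], [-1.0, -0.02, 0.01, -30.13], [-0.0, -0.1, -0.99, 1451.91], [0.0, 0.0, 0.0, 1.0]]
```

View pics/top0.png

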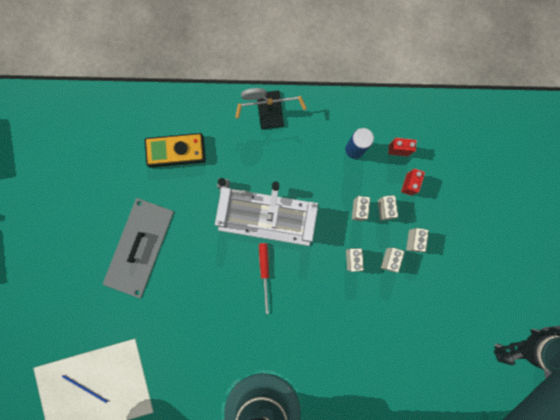

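View pics/scene0.png

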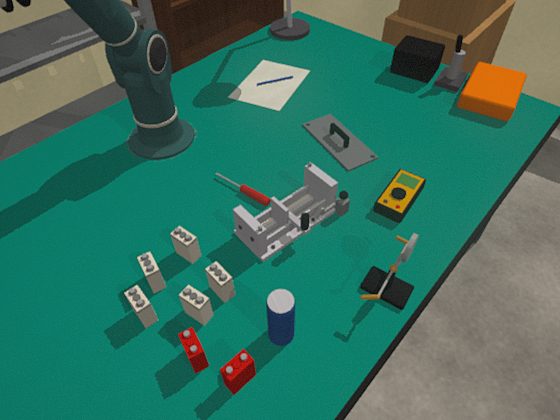

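The top view shows the jig at (267,215): post (275,187), button (221,182), end stop on the right. The guard is at (138,248). Five off-white cells are at (361,208), (389,208), (418,240), (394,260) and (355,260). The red look-alikes at (403,146) and (413,181) are not meant. I'll confirm in a crop.

```bash
python3 - <<'E'
from h import *
a=np.load('top0.npz');b=np.load('scene0.npz')
c1=cv2.resize(a['f'][170:285,200:440],None,fx=3.2,fy=2.6*1.23,interpolation=cv2.INTER_CUBIC)
cv2.imwrite('pics/c1.png',c1[:,:,::-1][:600,:800])
P=a['P'];f=a['f'].astype(int)
# white cell tops: z 70..95
z=P[...,2]
m=((z>70)&(z<95)&(f.min(-1)>110)).astype(np.uint8); m[:,:325]=0;
n,l,st,_=cv2.connectedComponentsWithStats(m)
for i in range(1,n):
    if st[i,4]<30: continue
    q=P[l==i]; r=cv2.minAreaRect(q[:,:2].astype(np.float32))
    u,v=st[i,:2]
    print(st[i],np.round(q.mean(0)),np.round(np.percentile(q[:,2],[5,50,95])),r)
E
```

```text
[382 195  15  23 265] [ 579. -339.   82.] [75. 81. 89.] ((580.0093383789062, -340.35546875), (59.938262939453125, 33.43642807006836), 7.35290002822876)
[355 196  14  23 264] [ 576. -263.   82.] [76. 81. 89.] ((576.2478637695312, -263.4849548339844), (32.54753875732422, 60.04568862915039), 84.69409942626953)
[412 228  16  24 276] [ 490. -422.   82.] [75. 81. 90.] ((490.560302734375, -422.9341735839844), (33.877166748046875, 60.29462432861328), 81.03333282470703)
[349 248  14  23 269] [ 431. -247.   82.] [75. 81. 90.] ((431.934814453125, -247.557861328125), (60.06845474243164, 32.948936462402344), 4.722836494445801)
[386 248  18  24 272] [ 434. -353.   82.] [75. 81. 89.] ((434.2859191894531, -353.8292541503906), (33.33823776245117, 60.459991455078125), 73.93779754638672)
```

View pics/c1.png

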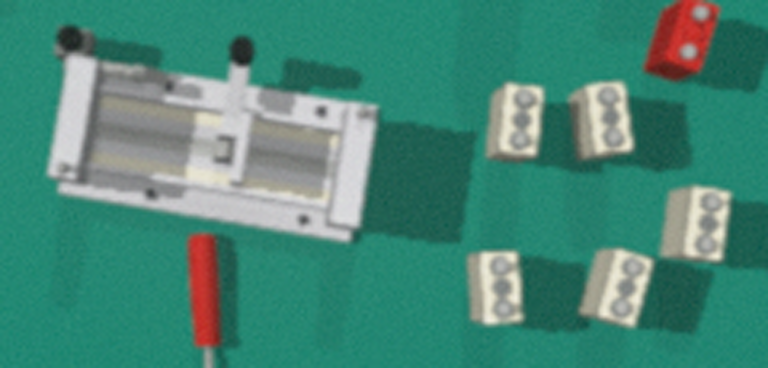

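The crop shows five identical off-white cells (two terminals and a vent each), and the red one at the top right is not meant. Next I'll measure the jig and the guard.

```bash
cat >> h.py <<'E'
def rects(P,m,minpx=20):
    n,l,st,_=cv2.connectedComponentsWithStats(m.astype(np.uint8));out=[]
    for i in range(1,n):
        if st[i,4]<minpx: continue
        q=P[l==i];r=cv2.minAreaRect(q[:,:2].astype(np.float32));out.append((st[i].tolist(),np.round(np.median(q,0),1),np.round(r[0],1),np.round(r[1],1),round(r[2],1)))
    return out
E
python3 - <<'E'
from h import *
for nm,roi in (('top',(170,250,205,330)),('scene',(140,270,220,370))):
    a=np.load(nm+'0.npz');P=a['P'];f=a['f'].astype(int);z=P[...,2]
    r=np.zeros(z.shape,bool);r[roi[0]:roi[1],roi[2]:roi[3]]=1
    print(nm,'blocks')
    for k in rects(P,r&(z>98)&(z<109)&(f.min(-1)>70)): print(*k)
    print('black')
    for k in rects(P,r&(z>60)&(f.max(-1)<70),8): print(*k)
    print('plate')
    for k in rects(P,r&(z>84)&(z<95)&(f.min(-1)>70),8): print(*k)
a=np.load('top0.npz');P=a['P'];f=a['f'].astype(int);z=P[...,2]
r=np.zeros(z.shape,bool);r[190:305,95:180]=1
print('guard')
for k in rects(P,r&(z>3)&(z<12)&(f[...,0]>60),50): print(*k)
for k in rects(P,r&(z>36)): print(*k)
E
```

```text
top blocks
[215, 187, 15, 39, 312] [570.  120.  104.3] [566.9 121.1] [ 25.  103.4] 81.5
[303, 202, 15, 39, 304] [ 530.7 -118.3  104.7] [ 532.7 -118.2] [ 24.2 104. ] 81.8
black
[218, 179, 8, 7, 42] [637.9 126.9  72.5] [638.8 127.3] [18.7 17.4] 29.2
[272, 182, 7, 8, 42] [626.6 -22.2 106.7] [627.8 -22.6] [17.6 16.4] 19.8
plate
[271, 205, 8, 22, 81] [547.  -21.7  90. ] [546.2 -22.4] [10. 59.] 81.9
scene blocks
[305, 163, 33, 25, 282] [574.1 117.1 102.9] [570.4 118.8] [ 28.3 106.3] 81.3
[233, 206, 33, 30, 352] [ 536.9 -121.9  102.8] [ 535.2 -120.2] [ 26.2 107.5] 82.0
black
[339, 191, 9, 9, 59] [645.2 125.   70.2] [643.7 127.7] [23.4 23.4] 71.9
[301, 213, 8, 17, 122] [636.6 -28.3  96. ] [633.7 -25.4] [21.1 19.2] 72.5
plate
[304, 170, 33, 22, 98] [576.7 107.5  89.7] [570.1 107.6] [105.   22.6] 3.4
[271, 197, 18, 16, 89] [551.1 -25.6  88.1] [548.9 -24.7] [11.4 61.6] 80.6
[233, 213, 33, 26, 90] [ 555.2 -131.7   88.9] [ 536.5 -132. ] [104.1  22.3] 4.2
guard
[103, 198, 70, 100, 2959] [447.5 370.9   6.9] [451.9 371.5] [121.  269.5] 71.5
[126, 232, 17, 31, 176] [452.7 371.5  45.1] [452.3 372.2] [16.3 88.6] 70.9
```

```bash
cat >> h.py <<'E'
import sys
YAW=-8.13; S0=np.array([535.0,-107.5]); 
ex=np.array([np.cos(np.radians(YAW)),np.sin(np.radians(YAW))]); ey=np.array([-ex[1],ex[0]])
def jig(x,y): return S0+x*ex+y*ey
def tojig(p): d=np.array(p)[:2]-S0; return np.round([d@ex,d@ey],1)
def to(xy,z,yaw):
    """shift (cm, tool axes) and turn (5-deg units) from the present pose; yaw = world yaw of tool x, pointing down"""
    from scipy.spatial.transform import Rotation as R
    s=state();A=s['tcp_rot'];p=s['position']
    c,n=np.cos(np.radians(yaw)),np.sin(np.radians(yaw))
    B=np.array([[c,n,0],[n,-c,0],[0,0,-1.]])
    d=A.T@(np.array([xy[0],xy[1],z])-p)/10
    r=R.from_matrix(A.T@B).as_rotvec(degrees=True)/5
    print('t',round(s['t'],1),'pos',np.round(p,1),'jig',tojig(p),'F',np.round(s['ft_force'],1),'w',round(s['gripper_width'],1))
    print('  xyz',np.round(d,2),'rot',np.round(r,2),'rows',int(np.ceil(max(np.linalg.norm(d)/4.17,np.linalg.norm(r)*5/7.16))))
E
python3 - <<'E'
from h import *
print(tojig([641,127]),tojig([630,-22.5]))
to(jig(82,98),190,YAW)
E
```

```text
[ 71.8 247.1] [82.  97.6]
t 0.1 pos [ 252.7 -598.3  220. ] jig [-210.  -525.8] F [ 0.1 -0.2 -0.4] w 85.3
  xyz [ 57.18 -38.39   3.06] rot [-0.02  0.01  6.21] rows 17
```

Emit:
step_arm(
  steps=[
    {"xyz":[27,-18,0]},
    {"xyz":[27,-18,0]},
    {"xyz":[27,-18,0]},
    {"xyz":[27,-18,0]},
    {"xyz":[27,-18,0]},
    {"xyz":[27,-18,0]},
    {"xyz":[27,-18,0]},
    {"xyz":[27,-18,0]},
  ],
  claw=5,
)

```text
$.steps[0]: bad value
```

Emit:
step_arm(
  steps=[
    {"xyz":[27,-18,0]},
    {"xyz":[27,-18,0]},
    {"xyz":[27,-18,0]},
    {"xyz":[27,-18,0]},
    {"xyz":[27,-18,0]},
    {"xyz":[27,-18,0]},
    {"xyz":[27,-18,0]},
    {"xyz":[27,-18,0]},
  ],
)

```text
$.steps[0]: bad value
```

Emit:
step_arm(
  steps=[
    {"xyz":[3.2,-2.4,3],"rotation":[0,0,6.2]},
    {"xyz":[3.2,-2.4,3],"rotation":[0,0,6.2]},
    {"xyz":[3.2,-2.4,3],"rotation":[0,0,6.2]},
    {"xyz":[3.2,-2.4,3],"rotation":[0,0,6.2]},
    {"xyz":[3.2,-2.4,3],"rotation":[0,0,6.2]},
    {"xyz":[3.2,-2.4,3],"rotation":[0,0,6.2]},
    {"xyz":[3.2,-2.4,3],"rotation":[0,0,6.2]},
  ],
)

```text
t: 0.68
position: [273.1, -563.9, 190.5]
tcp_rot: [[0.99, -0.139, -0.0], [-0.139, -0.99, 0.001], [-0.001, -0.0, -1.0]]
ft_force: [-0.1, 0.5, 0.9]
gripper_width: 85.7
finger_force: 0.0
```

```bash
python3 - <<'E'
from h import *
to(jig(82,98),91,YAW)
E
```

```text
t 0.7 pos [ 273.1 -563.9  190.5] jig [-194.7 -488.9] F [-0.1  0.5  0.9] w 85.7
  xyz [ 27.81 -58.62   9.97] rot [-0.01  0.01  0.03] rows 16
```

Emit:
step_arm(
  steps=[
    {"xyz":[14,-29.3,0],"rotation":[0,0,0]},
    {"xyz":[14,-29.3,0],"rotation":[0,0,0]},
    {"xyz":[14,-29.3,0],"rotation":[0,0,0]},
    {"xyz":[14,-29.3,0],"rotation":[0,0,0]},
    {"xyz":[14,-29.3,0],"rotation":[0,0,0]},
    {"xyz":[14,-29.3,0],"rotation":[0,0,0]},
    {"xyz":[14,-29.3,0],"rotation":[0,0,0]},
    {"xyz":[14,-29.3,0],"rotation":[0,0,0]},
  ],
  claw=5,
)

```text
t: 1.35
position: [454.6, -290.6, 191.1]
tcp_rot: [[0.991, -0.137, 0.001], [-0.137, -0.991, 0.001], [0.001, -0.001, -1.0]]
ft_force: [1.0, -0.2, 0.1]
gripper_width: 49.6
finger_force: 0.0
```

Emit:
step_arm(
  steps=[
    {"xyz":[13.8,-29.3,0],"rotation":[0,0,0]},
    {"xyz":[13.8,-29.3,0],"rotation":[0,0,0]},
    {"xyz":[13.8,-29.3,0],"rotation":[0,0,0]},
    {"xyz":[13.8,-29.3,0],"rotation":[0,0,0]},
    {"xyz":[13.8,-29.3,0],"rotation":[0,0,0]},
    {"xyz":[13.8,-29.3,0],"rotation":[0,0,0]},
    {"xyz":[13.8,-29.3,0],"rotation":[0,0,0]},
    {"xyz":[13.8,-29.3,0],"rotation":[0,0,0]},
  ],
)

```text
t: 2.02
position: [632.2, -19.4, 190.9]
tcp_rot: [[0.991, -0.137, 0.001], [-0.137, -0.991, 0.001], [0.0, -0.001, -1.0]]
ft_force: [1.1, 0.2, 0.6]
gripper_width: 49.9
finger_force: 0.0
```

```bash
python3 - <<'E'
from h import *
to(jig(82,98),91,YAW)
g,P=grab('scene','s1.png')
cv2.imwrite('pics/s1c.png',cv2.resize(g['frame'][110:290,200:420,::-1],None,fx=3,fy=3))
E
```

```text
t 2.0 pos [632.2 -19.4 190.9] jig [ 83.8 101. ] F [1.1 0.2 0.6] w 49.9
  xyz [-0.18  0.31  9.99] rot [-0.02 -0.    0.05] rows 3
```

View pics/s1c.png

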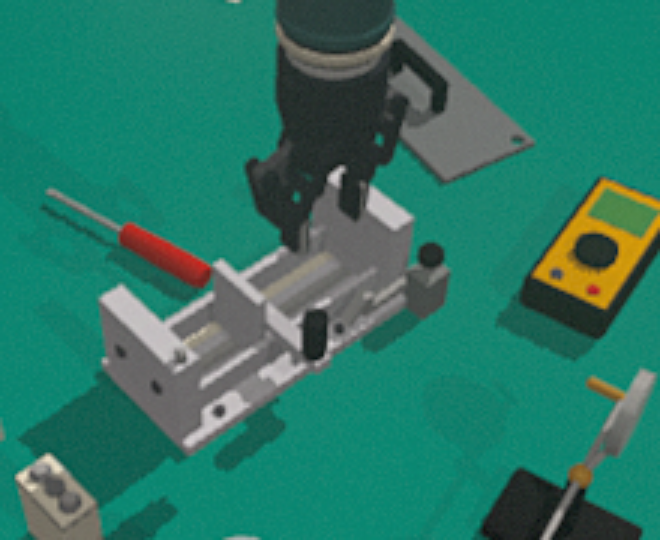

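The gripper hangs above the post (about (313,335) in the crop), and the button is at (430,258). I'll descend and grip.

Emit:
step_arm(
  steps=[
    {"xyz":[-0.2,0.3,3],"rotation":[0,0,0]},
    {"xyz":[-0.2,0.3,6],"rotation":[0,0,0]},
    {"xyz":[-0.2,0.3,9],"rotation":[0,0,0]},
    {"xyz":[-0.2,0.3,10],"rotation":[0,0,0]},
    {"xyz":[-0.2,0.3,10],"rotation":[0,0,0]},
  ],
)

```text
t: 2.48
position: [626.0, -26.3, 87.8]
tcp_rot: [[0.99, -0.14, -0.006], [-0.14, -0.99, 0.0], [-0.006, 0.001, -1.0]]
ft_force: [0.0, -0.0, -0.4]
gripper_width: 49.8
finger_force: 0.0
```

Emit:
step_arm(
  steps=[
    {"xyz":[0,0,0],"rotation":[0,0,0]},
    {"xyz":[0,0,0],"rotation":[0,0,0]},
    {"xyz":[0,0,0],"rotation":[0,0,0]},
    {"xyz":[0,0,0],"rotation":[0,0,0]},
    {"xyz":[0,0,0],"rotation":[0,0,0]},
    {"xyz":[0,0,0],"rotation":[0,0,0]},
  ],
  claw=0.5,
)

```text
t: 2.98
position: [630.4, -22.0, 93.5]
tcp_rot: [[0.99, -0.138, 0.005], [-0.138, -0.99, 0.004], [0.004, -0.005, -1.0]]
ft_force: [0.5, 6.6, 0.4]
gripper_width: 16.8
finger_force: 58.6
```

```bash
python3 - <<'E'
from h import *
to(jig(82,201),91,YAW)
E
```

```text
t 3.0 pos [630.4 -22.   93.5] jig [82.3 98.2] F [0.5 6.6 0.4] w 16.8
  xyz [  0.   -10.28   0.3 ] rot [-0.06 -0.05  0.04] rows 3
```

Emit:
step_arm(
  steps=[
    {"xyz":[0,-1.5,0],"rotation":[0,0,0]},
    {"xyz":[0,-3,0],"rotation":[0,0,0]},
    {"xyz":[0,-4.5,0],"rotation":[0,0,0]},
    {"xyz":[0,-6,0],"rotation":[0,0,0]},
    {"xyz":[0,-7.2,0],"rotation":[0,0,0]},
    {"xyz":[0,-8.4,0],"rotation":[0,0,0]},
    {"xyz":[0,-9.6,0],"rotation":[0,0,0]},
    {"xyz":[0,-10.35,0],"rotation":[0,0,0]},
  ],
)

```text
t: 3.65
position: [641.7, 56.5, 93.2]
tcp_rot: [[0.989, -0.15, -0.007], [-0.15, -0.988, -0.025], [-0.003, 0.026, -1.0]]
ft_force: [-12.7, -41.7, 17.5]
gripper_width: 16.3
finger_force: 62.3
```

Emit:
step_arm(
  steps=[
    {"xyz":[0,0,0],"rotation":[0,0,0]},
    {"xyz":[0,0,0],"rotation":[0,0,0]},
    {"xyz":[0,0,0],"rotation":[0,0,0]},
  ],
)

```text
t: 3.9
position: [643.1, 66.2, 93.4]
tcp_rot: [[0.989, -0.148, -0.001], [-0.148, -0.989, -0.011], [0.001, 0.011, -1.0]]
ft_force: [-4.9, -12.4, 8.0]
gripper_width: 16.5
finger_force: 60.4
```

Emit:
step_arm(
  steps=[
    {"xyz":[0,-0.6,0],"rotation":[0,0,0]},
    {"xyz":[0,-0.6,0],"rotation":[0,0,0]},
    {"xyz":[0,-0.6,0],"rotation":[0,0,0]},
    {"xyz":[0,-0.6,0],"rotation":[0,0,0]},
    {"xyz":[0,-0.6,0],"rotation":[0,0,0]},
    {"xyz":[0,-0.6,0],"rotation":[0,0,0]},
  ],
)

```text
t: 4.4
position: [644.6, 77.4, 93.4]
tcp_rot: [[0.99, -0.144, 0.001], [-0.144, -0.99, -0.006], [0.002, 0.006, -1.0]]
ft_force: [-3.5, -9.7, 4.3]
gripper_width: 16.6
finger_force: 60.0
```

```bash
python3 - <<'E'
from h import *
to(jig(82,201),91,YAW)
E
```

```text
t 4.4 pos [644.6  77.4  93.4] jig [ 82.4 198.5] F [-3.5 -9.7  4.3] w 16.6
  xyz [-0.04 -0.25  0.24] rot [ 0.06 -0.02 -0.03] rows 1
```

Emit:
step_arm(
  steps=[
    {"xyz":[0,-0.4,0],"rotation":[0,0,0]},
    {"xyz":[0,-0.4,0],"rotation":[0,0,0]},
    {"xyz":[0,-0.4,0],"rotation":[0,0,0]},
    {"xyz":[0,-0.4,0],"rotation":[0,0,0]},
    {"xyz":[0,-0.4,0],"rotation":[0,0,0]},
    {"xyz":[0,-0.4,0],"rotation":[0,0,0]},
  ],
)

```text
t: 4.9
position: [645.1, 80.4, 93.4]
tcp_rot: [[0.99, -0.144, 0.001], [-0.144, -0.99, -0.007], [0.002, 0.007, -1.0]]
ft_force: [-4.5, -10.7, 5.8]
gripper_width: 16.6
finger_force: 60.1
```

```bash
python3 - <<'E'
from h import *
to(jig(82,198),91,YAW)
E
```

```text
t 4.9 pos [645.1  80.4  93.4] jig [ 82.4 201.6] F [ -4.5 -10.7   5.8] w 16.6
  xyz [-0.04  0.36  0.24] rot [ 0.08 -0.02 -0.03] rows 1
```

Emit:
step_arm(
  steps=[
    {"xyz":[0,0.4,0],"rotation":[0,0,0]},
    {"xyz":[0,0.8,0],"rotation":[0,0,0]},
    {"xyz":[0,0.8,0],"rotation":[0,0,0]},
    {"xyz":[0,0.8,0],"rotation":[0,0,0]},
    {"xyz":[0,0.8,0],"rotation":[0,0,0]},
    {"xyz":[0,0.8,0],"rotation":[0,0,0]},
  ],
)

```text
t: 5.4
position: [644.6, 77.1, 93.3]
tcp_rot: [[0.99, -0.141, 0.003], [-0.141, -0.99, -0.002], [0.003, 0.001, -1.0]]
ft_force: [-1.7, -4.5, 8.4]
gripper_width: 16.6
finger_force: 60.7
```

Emit:
step_arm(
  steps=[
    {"xyz":[0,0,0],"rotation":[0,0,0]},
    {"xyz":[0,0,0],"rotation":[0,0,0]},
    {"xyz":[0,0,0],"rotation":[0,0,0]},
    {"xyz":[0,0,0],"rotation":[0,0,0]},
    {"xyz":[0,0,-3],"rotation":[0,0,0]},
    {"xyz":[0,0,-7],"rotation":[0,0,0]},
    {"xyz":[0,0,-11],"rotation":[0,0,0]},
  ],
  claw=4.2,
)

```text
t: 5.98
position: [642.3, 79.0, 200.8]
tcp_rot: [[0.99, -0.14, -0.003], [-0.14, -0.99, -0.0], [-0.003, 0.0, -1.0]]
ft_force: [0.8, 0.4, 0.6]
gripper_width: 42.0
finger_force: 0.0
```

```bash
python3 - <<'E'
from h import *
to(jig(0,0),210,YAW+90)
g,P=grab('scene','s2.png');f=g['frame'].astype(int);z=P[...,2]
r=np.zeros(z.shape,bool);r[140:270,220:370]=1
for k in rects(P,r&(z>60)&(z<110)&(f.max(-1)<70),8): print(*k,tojig(k[2]))
for c,y in (((434.3,-353.8),-16.06+90),((431.9,-247.5),4.7)):pass
E
```

```text
t 6.0 pos [642.3  79.  200.8] jig [ 79.9 199.8] F [0.8 0.4 0.6] w 42.0
  xyz [-8.02 19.97 -0.88] rot [ -0.02   0.03 -17.99] rows 13
[340, 191, 8, 9, 58] [645.5 125.9  70. ] [644.4 127.8] [18.9 25.4] 37.3 [ 75.  248.4]
[329, 194, 9, 17, 117] [650.6  68.8  94.8] [648.2  73.5] [18.8 23. ] 21.1 [ 86.5 195.2]
[239, 225, 3, 4, 8] [ 510.7 -130.    63.8] [ 510.6 -130.5] [3.9 8.5] 89.0 [-20.9 -26.2]
```

```bash
python3 - <<'E'
from h import *
print(np.round(state()['q'],1))
to((576.2,-263.5),200,84.7)
to((576.2,-263.5),200,-95.3)
E
```

```text
[  -4.5   27.5   -7.6   92.2    4.1   59.8 -111.3]
t 6.0 pos [647.6  80.  211.2] jig [ 84.9 201.6] F [3.7 0.7 5.6] w 42.1
  xyz [-2.26 35.02  0.95] rot [  0.08  -0.15 -18.55] rows 13
t 6.0 pos [647.6  80.  211.2] jig [ 84.9 201.6] F [3.7 0.7 5.6] w 42.1
  xyz [-2.26 35.02  0.95] rot [-0.14 -0.07 17.45] rows 13
```

Emit:
step_arm(
  steps=[
    {"xyz":[-2.2,33,0],"rotation":[0,0,-11]},
    {"xyz":[-2.2,33,0],"rotation":[0,0,-11]},
    {"xyz":[-2.2,33,0],"rotation":[0,0,-11]},
    {"xyz":[-2.2,33,0],"rotation":[0,0,-11]},
    {"xyz":[-2.2,33,0],"rotation":[0,0,-11]},
    {"xyz":[-2.2,33,0],"rotation":[0,0,-11]},
    {"xyz":[-2.2,33,0],"rotation":[0,0,-11]},
    {"xyz":[-2.2,33,0],"rotation":[0,0,-11]},
  ],
  claw=8.5,
)

```text
t: 6.7
position: [574.7, -246.2, 200.8]
tcp_rot: [[0.678, 0.735, 0.001], [0.735, -0.678, 0.0], [0.001, 0.0, -1.0]]
ft_force: [0.8, -0.7, -0.9]
gripper_width: 84.8
finger_force: 0.0
```

```bash
python3 - <<'E'
from h import *
print(np.round(state()['q'],1))
to((576.2,-263.5),170,84.7)
E
```

```text
[ 31.1  26.6 -14.7  95.8   7.6  58.5 -28.8]
t 6.7 pos [ 574.7 -246.2  200.8] jig [  58.9 -131.7] F [ 0.8 -0.7 -0.9] w 84.8
  xyz [-1.17  1.28  3.08] rot [ 0.   -0.01 -7.48] rows 6
```

Emit:
step_arm(
  steps=[
    {"xyz":[-1.2,1.3,3],"rotation":[0,0,-7.5]},
    {"xyz":[-1.2,1.3,3],"rotation":[0,0,-7.5]},
    {"xyz":[-1.2,1.3,3],"rotation":[0,0,-7.5]},
    {"xyz":[-1.2,1.3,3],"rotation":[0,0,-7.5]},
    {"xyz":[-1.2,1.3,3],"rotation":[0,0,-7.5]},
    {"xyz":[-1.2,1.3,3],"rotation":[0,0,-7.5]},
    {"xyz":[-1.2,1.3,3],"rotation":[0,0,-7.5]},
    {"xyz":[-1.2,1.3,3],"rotation":[0,0,-7.5]},
  ],
)

```text
t: 7.37
position: [576.5, -262.4, 170.7]
tcp_rot: [[0.099, 0.995, 0.0], [0.995, -0.099, 0.0], [0.0, 0.0, -1.0]]
ft_force: [0.4, -1.1, -0.5]
gripper_width: 84.7
finger_force: 0.0
```

```bash
python3 - <<'E'
from h import *
to((576.2,-263.5),56,84.7)
E
```

```text
t 7.4 pos [ 576.5 -262.4  170.7] jig [  63.  -147.5] F [ 0.4 -1.1 -0.5] w 84.7
  xyz [-0.11 -0.02 11.47] rot [ 0.   -0.   -0.07] rows 3
```

Emit:
step_arm(
  steps=[
    {"xyz":[-0.1,0,3],"rotation":[0,0,0]},
    {"xyz":[-0.1,0,6],"rotation":[0,0,0]},
    {"xyz":[-0.1,0,9],"rotation":[0,0,0]},
    {"xyz":[-0.1,0,10.5],"rotation":[0,0,0]},
    {"xyz":[-0.1,0,11.4],"rotation":[0,0,0]},
    {"xyz":[-0.1,0,11.4],"rotation":[0,0,0]},
    {"xyz":[-0.1,0,11.4],"rotation":[0,0,0]},
  ],
)

```text
t: 7.95
position: [576.8, -263.5, 57.3]
tcp_rot: [[0.098, 0.995, 0.001], [0.995, -0.098, -0.0], [-0.0, 0.001, -1.0]]
ft_force: [1.2, 0.1, 0.2]
gripper_width: 84.6
finger_force: 0.0
```

Emit:
step_arm(
  steps=[
    {"xyz":[0,0,0],"rotation":[0,0,0]},
    {"xyz":[0,0,0],"rotation":[0,0,0]},
    {"xyz":[0,0,0],"rotation":[0,0,0]},
    {"xyz":[0,0,0],"rotation":[0,0,0]},
    {"xyz":[0,0,0],"rotation":[0,0,0]},
  ],
  claw=4.5,
)

```text
t: 8.37
position: [577.8, -264.1, 59.2]
tcp_rot: [[0.098, 0.995, 0.003], [0.995, -0.098, -0.002], [-0.001, 0.004, -1.0]]
ft_force: [0.5, 0.4, 5.4]
gripper_width: 57.8
finger_force: 63.4
```

Emit:
step_arm(
  steps=[
    {"xyz":[0,0,-1],"rotation":[0,0,0]},
    {"xyz":[0,0,-4],"rotation":[0,0,0]},
    {"xyz":[0,0,-8],"rotation":[0,0,0]},
    {"xyz":[0,0,-12],"rotation":[0,0,0]},
    {"xyz":[0,0,-15],"rotation":[0,0,0]},
    {"xyz":[0,0,-16],"rotation":[0,0,0]},
    {"xyz":[0,0,-16],"rotation":[0,0,0]},
  ],
)

```text
t: 8.95
position: [577.7, -264.1, 220.5]
tcp_rot: [[0.098, 0.995, 0.005], [0.995, -0.098, -0.003], [-0.002, 0.006, -1.0]]
ft_force: [-0.8, 0.1, -2.9]
gripper_width: 57.6
finger_force: 66.0
```

```bash
python3 - <<'E'
from h import *
to(jig(0,18),215,YAW+90)
E
```

```text
t 8.9 pos [ 577.7 -264.1  220.5] jig [  64.4 -149. ] F [-0.8  0.1 -2.9] w 57.6
  xyz [16.97 -5.7   0.48] rot [0.07 0.03 0.5 ] rows 5
```

Emit:
step_arm(
  steps=[
    {"xyz":[4,-1.4,0.3],"rotation":[0,0,0.5]},
    {"xyz":[8,-2.7,0.3],"rotation":[0,0,0.5]},
    {"xyz":[12,-4,0.3],"rotation":[0,0,0.5]},
    {"xyz":[15,-5,0.3],"rotation":[0,0,0.5]},
    {"xyz":[17,-5.7,0.3],"rotation":[0,0,0.5]},
    {"xyz":[17,-5.7,0.3],"rotation":[0,0,0.5]},
    {"xyz":[17,-5.7,0.3],"rotation":[0,0,0.5]},
    {"xyz":[17,-5.7,0.3],"rotation":[0,0,0.5]},
  ],
)

```text
t: 9.62
position: [535.2, -89.8, 212.2]
tcp_rot: [[0.142, 0.99, -0.003], [0.99, -0.142, -0.0], [-0.001, -0.003, -1.0]]
ft_force: [-0.4, 0.2, -3.6]
gripper_width: 58.0
finger_force: 66.1
```

```bash
python3 - <<'E'
from h import *
to(jig(0,18),130,YAW+90)
for n in('top','scene'):
    g,P=grab(n,n+'3.png');np.savez(n+'3.npz',P=P,f=g['frame'])
    f=g['frame'].astype(int);z=P[...,2]
    for zl,zh in ((130,230),):
        m=(z>zl)&(z<zh)&(f.min(-1)>110)&(f[...,0]-f[...,2]>3)
        for k in rects(P,m,15): print(n,*k,tojig(k[2]))
E
python3 -c "
import cv2
a=cv2.imread('pics/top3.png')[160:260,200:340];b=cv2.imread('pics/scene3.png')[110:290,200:400]
a=cv2.resize(a,(700,500));cv2.imwrite('pics/c3.png',a);cv2.imwrite('pics/c3s.png',cv2.resize(b,None,fx=3,fy=3))"
```

```text
t 9.6 pos [535.2 -89.8 212.2] jig [-2.3 17.5] F [-0.4  0.2 -3.6] w 58.0
  xyz [0.05 0.26 8.22] rot [-0.03  0.01 -0.  ] rows 2
top [243, 89, 14, 5, 24] [872.2  51.8 159.5] [871.8  51.7] [ 7.5 35.9] 7.3 [310.9 205.2]
scene [406, 234, 12, 15, 70] [879.2  37.6 159. ] [878.6  42.7] [10.1 44.1] 4.2 [318.9 197.3]
scene [267, 290, 27, 23, 418] [ 757.8 -255.   149.2] [ 757.8 -253.8] [49.5 51.2] 83.3 [ 241.3 -113.3]
```

View pics/c3s.png

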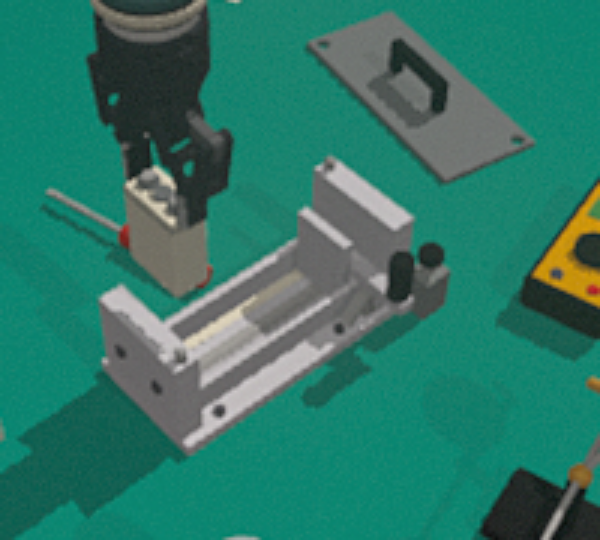

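The plate is held open and the cell hangs upright over the end-stop end. I'll measure the channel walls and the held cell in jig x with both cameras.

```bash
python3 - <<'E'
from h import *
for n in('top','scene'):
    a=np.load(n+'3.npz');P=a['P'];f=a['f'].astype(int)
    J=np.stack([(P[...,:2]-S0)@ex,(P[...,:2]-S0)@ey,P[...,2]],-1)
    x,y,z=J[...,0],J[...,1],J[...,2]
    m=(abs(z-42)<3)&(abs(x)<45)&(y>50)&(y<150)
    for s in(-1,1):
        q=x[m&(np.sign(x)==s)&(abs(x)>26)]
        print(n,'wall',s,len(q),np.round(np.percentile(q,[2,10,50,90,98]),1))
    for nm,b in(('stop',y<50),('back',y>150)):
        m=(abs(z-104)<4)&(abs(x)<60)&b; q=J[m]; print(nm,np.round(np.percentile(q[:,0],[2,50,98]),1),np.round(np.percentile(q[:,1],[2,50,98]),1))
    m=(z>152)&(z<210)&(abs(x)<60)&(y>-25)&(y<60)&(f.min(-1)>90)&(f[...,0]-f[...,2]>5)
    q=J[m]; print('cell',len(q),np.round(np.percentile(q,[2,50,98],axis=0),1).tolist())
E
```

```text
top wall -1 50 [-38.7 -38.2 -35.5 -33.  -32.7]
top wall 1 40 [31.2 31.7 34.1 36.9 37.2]Traceback (most recent call last):
  File "<stdin>", line 11, in <module>
    return _quantile_unchecked(
        a, q, axis, out, overwrite_input, method, keepdims, weights)
    return _ureduce(a,
                    func=_quantile_ureduce_func,
    ...<5 lines>...
                    overwrite_input=overwrite_input,
                    method=method)
    r = func(a, **kwargs)
    result = _quantile(arr,
                       quantiles=q,
    ...<2 lines>...
                       out=out,
                       weights=wgt)
    slices_having_nans = np.isnan(arr[-1, ...])
                                  ~~~^^^^^^^^^
IndexError: index -1 is out of bounds for axis 0 with size 0
```

```bash
python3 - <<'E'
from h import *
for n in('top','scene'):
    a=np.load(n+'3.npz');P=a['P'];f=a['f'].astype(int)
    J=np.stack([(P[...,:2]-S0)@ex,(P[...,:2]-S0)@ey,P[...,2]],-1)
    x,y,z=J[...,0],J[...,1],J[...,2]
    def pr(nm,m):
        q=J[m]
        print(n,nm,len(q),np.round(np.percentile(q,[2,10,50,90,98],axis=0),1).T.tolist() if len(q) else '')
    for s in(-1,1): pr('wall%d'%s,(abs(z-42)<2)&(abs(x)<42)&(y>50)&(y<150)&(np.sign(x)==s)&(abs(x)>26))
    pr('stop',(abs(z-104)<2.5)&(abs(x)<60)&(y<50));pr('back',(abs(z-104)<2.5)&(abs(x)<60)&(y>150))
    pr('cell',(z>152)&(z<210)&(abs(x)<60)&(y>-25)&(y<60)&(f.min(-1)>90)&(f[...,0]-f[...,2]>5))
E
```

```text
top wall-1 35 [[-38.7, -38.2, -35.9, -33.2, -32.7], [59.4, 65.5, 93.2, 136.7, 142.6], [40.1, 40.3, 42.0, 43.6, 43.8]]
top wall1 24 [[31.3, 31.7, 34.0, 36.7, 37.2], [74.4, 81.3, 103.3, 131.1, 139.3], [40.2, 40.5, 41.9, 43.8, 43.9]]
top stop 0 
top back 213 [[-50.6, -39.4, 0.3, 41.1, 48.6], [219.1, 221.2, 230.2, 240.7, 242.2], [101.6, 102.2, 104.0, 105.8, 106.4]]
top cell 0 
scene wall-1 50 [[-36.1, -35.6, -32.0, -29.6, -28.9], [54.8, 62.6, 93.3, 136.4, 144.7], [40.1, 40.4, 41.3, 42.2, 43.6]]
scene wall1 51 [[34.5, 34.8, 37.5, 40.4, 41.2], [51.8, 65.1, 107.9, 138.3, 145.4], [40.1, 40.3, 41.4, 42.8, 43.1]]
scene stop 271 [[-47.4, -39.4, 0.9, 44.3, 52.8], [-24.8, -22.7, -13.7, -2.6, -0.9], [101.6, 101.9, 103.2, 104.9, 105.7]]
scene back 203 [[-45.6, -34.5, 6.5, 45.3, 52.0], [216.6, 218.4, 228.6, 238.1, 241.2], [101.7, 102.0, 103.2, 105.0, 105.7]]
scene cell 380 [[-23.8, -15.2, 24.8, 29.8, 30.6], [-1.6, -1.0, 0.6, 22.8, 28.6], [158.3, 162.9, 184.1, 204.6, 209.6]]
```

Emit:
step_arm(
  steps=[
    {"xyz":[0.2,0.24,0],"rotation":[0,0,0]},
    {"xyz":[0.2,0.24,1],"rotation":[0,0,0]},
    {"xyz":[0.2,0.24,3],"rotation":[0,0,0]},
    {"xyz":[0.2,0.24,6],"rotation":[0,0,0]},
    {"xyz":[0.2,0.24,9],"rotation":[0,0,0]},
    {"xyz":[0.2,0.24,10],"rotation":[0,0,0]},
    {"xyz":[0.2,0.24,10.3],"rotation":[0,0,0]},
    {"xyz":[0.2,0.24,10.3],"rotation":[0,0,0]},
  ],
)

```text
t: 10.38
position: [538.7, -87.2, 110.4]
tcp_rot: [[0.141, 0.99, -0.001], [0.99, -0.141, 0.001], [0.0, -0.001, -1.0]]
ft_force: [0.1, 0.1, -2.3]
gripper_width: 57.6
finger_force: 66.2
```

```bash
python3 - <<'E'
from h import *
to(jig(0,19),73,YAW+90)
E
```

```text
t 10.4 pos [538.7 -87.2 110.4] jig [ 0.8 20.7] F [ 0.1  0.1 -2.3] w 57.6
  xyz [-0.17 -0.08  3.74] rot [-0.01 -0.    0.01] rows 1
```

Emit:
step_arm(
  steps=[
    {"xyz":[-0.1,-0.08,0],"rotation":[0,0,0]},
    {"xyz":[-0.1,-0.08,0.5],"rotation":[0,0,0]},
    {"xyz":[-0.1,-0.08,1],"rotation":[0,0,0]},
    {"xyz":[-0.1,-0.08,1.5],"rotation":[0,0,0]},
    {"xyz":[-0.1,-0.08,1.8],"rotation":[0,0,0]},
    {"xyz":[-0.1,-0.08,1.8],"rotation":[0,0,0]},
  ],
)

```text
t: 10.88
position: [537.3, -88.1, 92.2]
tcp_rot: [[0.141, 0.99, -0.001], [0.99, -0.141, 0.0], [-0.0, -0.001, -1.0]]
ft_force: [0.2, 0.5, -3.6]
gripper_width: 58.1
finger_force: 66.2
```

Emit:
step_arm(
  steps=[
    {"xyz":[0,0,0.6],"rotation":[0,0,0]},
    {"xyz":[0,0,1.2],"rotation":[0,0,0]},
    {"xyz":[0,0,1.7],"rotation":[0,0,0]},
    {"xyz":[0,0,1.9],"rotation":[0,0,0]},
    {"xyz":[0,0,1.9],"rotation":[0,0,0]},
  ],
)

```text
t: 11.3
position: [537.3, -88.0, 73.0]
tcp_rot: [[0.141, 0.99, -0.002], [0.99, -0.141, 0.0], [0.0, -0.002, -1.0]]
ft_force: [-0.4, 0.4, -2.8]
gripper_width: 58.0
finger_force: 66.2
```

Emit:
step_arm(
  steps=[
    {"xyz":[-0.3,0,0],"rotation":[0,0,0]},
    {"xyz":[-0.6,0,0],"rotation":[0,0,0]},
    {"xyz":[-0.6,0,0],"rotation":[0,0,0]},
    {"xyz":[-0.6,0,0],"rotation":[0,0,0]},
  ],
)

```text
t: 11.63
position: [537.5, -90.4, 73.9]
tcp_rot: [[0.139, 0.99, 0.001], [0.99, -0.139, 0.004], [0.005, 0.001, -1.0]]
ft_force: [1.0, 8.0, -6.6]
gripper_width: 57.7
finger_force: 65.9
```

```bash
python3 - <<'E'
from h import *
to(jig(0,19),73,YAW+90)
E
```

```text
t 11.6 pos [537.5 -90.4  73.9] jig [ 0.1 17.3] F [ 1.   8.  -6.6] w 57.7
  xyz [ 0.17 -0.01  0.09] rot [ 0.01 -0.05  0.02] rows 1
```

Emit:
step_arm(
  steps=[
    {"xyz":[0.2,0,0.2],"rotation":[0,0,0]},
    {"xyz":[0.2,0,0.2],"rotation":[0,0,0]},
    {"xyz":[0.2,0,0.2],"rotation":[0,0,0]},
  ],
)

```text
t: 11.88
position: [537.8, -90.4, 72.1]
tcp_rot: [[0.14, 0.99, 0.001], [0.99, -0.14, 0.002], [0.002, 0.001, -1.0]]
ft_force: [1.9, 6.0, -4.5]
gripper_width: 58.1
finger_force: 66.1
```

Emit:
step_arm(
  steps=[
    {"xyz":[0,0,0],"rotation":[0,0,0]},
    {"xyz":[0,0,0],"rotation":[0,0,0]},
    {"xyz":[0,0,0],"rotation":[0,0,0]},
    {"xyz":[0,0,-3],"rotation":[0,0,0]},
    {"xyz":[0,0,-7],"rotation":[0,0,0]},
    {"xyz":[0,0,-11],"rotation":[0,0,0]},
    {"xyz":[0,0,-13],"rotation":[0,0,0]},
    {"xyz":[0,0,-13],"rotation":[0,0,0]},
  ],
  claw=8.5,
)

```text
t: 12.55
position: [540.7, -93.1, 207.8]
tcp_rot: [[0.142, 0.99, 0.01], [0.99, -0.142, -0.003], [-0.002, 0.011, -1.0]]
ft_force: [0.2, 0.8, 0.7]
gripper_width: 85.4
finger_force: 0.0
```

```bash
python3 - <<'E'
from h import *
to((431.9,-247.6),170,94.7)
E
```

```text
t 12.6 pos [540.7 -93.1 207.8] jig [ 3.6 15. ] F [0.2 0.8 0.7] w 85.4
  xyz [-16.83  -8.62   3.71] rot [ 0.12  0.03 -2.57] rows 5
```

Emit:
step_arm(
  steps=[
    {"xyz":[-4,-2,0],"rotation":[0,0,-1]},
    {"xyz":[-8,-4,1],"rotation":[0,0,-2.5]},
    {"xyz":[-12,-6.1,2],"rotation":[0,0,-2.5]},
    {"xyz":[-15,-7.6,3],"rotation":[0,0,-2.5]},
    {"xyz":[-16.6,-8.5,3],"rotation":[0,0,-2.5]},
    {"xyz":[-16.6,-8.5,3],"rotation":[0,0,-2.5]},
    {"xyz":[-16.6,-8.5,3],"rotation":[0,0,-2.5]},
    {"xyz":[-16.6,-8.5,3],"rotation":[0,0,-2.5]},
  ],
)

```text
t: 13.22
position: [430.0, -244.2, 171.8]
tcp_rot: [[-0.077, 0.997, 0.0], [0.997, 0.077, 0.0], [0.0, 0.0, -1.0]]
ft_force: [0.2, 0.2, -0.1]
gripper_width: 84.7
finger_force: 0.0
```

```bash
python3 - <<'E'
from h import *
to((431.9,-247.6),57,94.7)
E
```

```text
t 13.2 pos [ 430.  -244.2  171.8] jig [ -84.6 -150.2] F [ 0.2  0.2 -0.1] w 84.7
  xyz [-0.36  0.16 11.48] rot [ 0.   -0.   -0.06] rows 3
```

Emit:
step_arm(
  steps=[
    {"xyz":[-0.4,0.2,3],"rotation":[0,0,0]},
    {"xyz":[-0.4,0.2,6],"rotation":[0,0,0]},
    {"xyz":[-0.4,0.2,9],"rotation":[0,0,0]},
    {"xyz":[-0.4,0.2,10.5],"rotation":[0,0,0]},
    {"xyz":[-0.4,0.2,11.5],"rotation":[0,0,0]},
    {"xyz":[-0.4,0.2,11.5],"rotation":[0,0,0]},
    {"xyz":[-0.4,0.2,11.5],"rotation":[0,0,0]},
  ],
)

```text
t: 13.8
position: [433.0, -247.5, 57.1]
tcp_rot: [[-0.079, 0.997, 0.0], [0.997, 0.079, 0.0], [0.0, 0.0, -1.0]]
ft_force: [0.1, 0.8, 0.6]
gripper_width: 85.1
finger_force: 0.0
```

Emit:
step_arm(
  steps=[
    {"xyz":[0,0,0],"rotation":[0,0,0]},
    {"xyz":[0,0,0],"rotation":[0,0,0]},
    {"xyz":[0,0,0],"rotation":[0,0,0]},
    {"xyz":[0,0,0],"rotation":[0,0,0]},
    {"xyz":[0,0,0],"rotation":[0,0,0]},
  ],
  claw=4.5,
)

```text
t: 14.22
position: [433.3, -248.7, 58.7]
tcp_rot: [[-0.077, 0.997, 0.003], [0.997, 0.077, -0.002], [-0.002, 0.002, -1.0]]
ft_force: [0.4, 2.0, 6.9]
gripper_width: 58.0
finger_force: 63.3
```

Emit:
step_arm(
  steps=[
    {"xyz":[0,0,-1],"rotation":[0,0,0]},
    {"xyz":[0,0,-4],"rotation":[0,0,0]},
    {"xyz":[0,0,-8],"rotation":[0,0,0]},
    {"xyz":[0,0,-12],"rotation":[0,0,0]},
    {"xyz":[0,0,-15],"rotation":[0,0,0]},
    {"xyz":[0,0,-16],"rotation":[0,0,0]},
    {"xyz":[0,0,-16],"rotation":[0,0,0]},
  ],
)

```text
t: 14.8
position: [433.3, -249.2, 220.0]
tcp_rot: [[-0.076, 0.997, 0.005], [0.997, 0.076, -0.004], [-0.004, 0.005, -1.0]]
ft_force: [1.2, 0.8, -4.2]
gripper_width: 58.0
finger_force: 66.3
```

```bash
python3 - <<'E'
from h import *
to(jig(0,54),212,YAW+90)
g,P=grab('scene','s5.png');f=g['frame'].astype(int)
J=np.stack([(P[...,:2]-S0)@ex,(P[...,:2]-S0)@ey,P[...,2]],-1);x,y,z=J[...,0],J[...,1],J[...,2]
q=J[(z>60)&(z<94)&(abs(x)<36)&(y>-8)&(y<60)&(f.min(-1)>90)]
print('placed cell',len(q),np.round(np.percentile(q,[2,50,98],axis=0),1).tolist())
q=J[(z>94)&(z<101)&(abs(x)<36)&(y>2)&(y<60)]
print('terminals',len(q),np.round(np.median(q,axis=0),1).tolist() if len(q) else 0)
E
```

```text
t 14.8 pos [ 433.3 -249.2  220. ] jig [ -80.7 -154.6] F [ 1.2  0.8 -4.2] w 58.0
  xyz [18.62 12.39  0.78] rot [0.06 0.05 2.5 ] rows 6
placed cell 164 [[-26.3, 5.6, 62.5], [9.1, 19.2, 91.1], [33.1, 31.5, 93.8]]
terminals 56 [4.3, 16.3, 96.5]
```

Emit:
step_arm(
  steps=[
    {"xyz":[3.3,2.2,0],"rotation":[0,0,1]},
    {"xyz":[6.6,4.4,0.3],"rotation":[0,0,2]},
    {"xyz":[10,6.6,0.5],"rotation":[0,0,2.5]},
    {"xyz":[13.3,8.8,0.5],"rotation":[0,0,2.5]},
    {"xyz":[16.6,11,0.5],"rotation":[0,0,2.5]},
    {"xyz":[18.6,12.4,0.5],"rotation":[0,0,2.5]},
    {"xyz":[18.6,12.4,0.5],"rotation":[0,0,2.5]},
    {"xyz":[18.6,12.4,0.5],"rotation":[0,0,2.5]},
  ],
)

```text
t: 15.52
position: [540.1, -51.2, 208.9]
tcp_rot: [[0.137, 0.991, -0.005], [0.991, -0.137, 0.001], [0.001, -0.005, -1.0]]
ft_force: [-0.6, -0.7, -4.5]
gripper_width: 57.8
finger_force: 66.3
```

Emit:
step_arm(
  steps=[
    {"xyz":[0,0,2],"rotation":[0,0,0]},
    {"xyz":[0,0,5],"rotation":[0,0,0]},
    {"xyz":[0,0,7],"rotation":[0,0,0]},
    {"xyz":[0,0,8],"rotation":[0,0,0]},
    {"xyz":[0,0,8],"rotation":[0,0,0]},
    {"xyz":[0,0,8],"rotation":[0,0,0]},
  ],
)

```text
t: 16.02
position: [540.8, -54.0, 131.2]
tcp_rot: [[0.142, 0.99, -0.002], [0.99, -0.142, 0.0], [-0.0, -0.002, -1.0]]
ft_force: [0.4, 0.1, -2.8]
gripper_width: 57.7
finger_force: 66.3
```

```bash
python3 - <<'E'
from h import *
to(jig(0,54),73,YAW+90)
E
```

```text
t 16.0 pos [540.8 -54.  131.2] jig [-1.8 53.8] F [ 0.4  0.1 -2.8] w 57.7
  xyz [0.02 0.19 5.82] rot [-0.02  0.   -0.01] rows 2
```

Emit:
step_arm(
  steps=[
    {"xyz":[0,0.19,0],"rotation":[0,0,0]},
    {"xyz":[0,0.19,1],"rotation":[0,0,0]},
    {"xyz":[0,0.19,2],"rotation":[0,0,0]},
    {"xyz":[0,0.19,3],"rotation":[0,0,0]},
    {"xyz":[0,0.19,4],"rotation":[0,0,0]},
    {"xyz":[0,0.19,5],"rotation":[0,0,0]},
    {"xyz":[0,0.19,5.75],"rotation":[0,0,0]},
    {"xyz":[0,0.19,5.75],"rotation":[0,0,0]},
  ],
)

```text
t: 16.68
position: [541.9, -53.4, 72.2]
tcp_rot: [[0.141, 0.99, -0.004], [0.99, -0.141, 0.0], [-0.0, -0.004, -1.0]]
ft_force: [-1.1, 0.5, -3.0]
gripper_width: 57.7
finger_force: 66.3
```

Emit:
step_arm(
  steps=[
    {"xyz":[-0.3,0,0],"rotation":[0,0,0]},
    {"xyz":[-0.5,0,0],"rotation":[0,0,0]},
    {"xyz":[-0.7,0,0],"rotation":[0,0,0]},
    {"xyz":[-0.7,0,0],"rotation":[0,0,0]},
    {"xyz":[-0.7,0,0],"rotation":[0,0,0]},
  ],
)

```text
t: 17.1
position: [542.8, -59.9, 74.8]
tcp_rot: [[0.141, 0.99, 0.001], [0.99, -0.141, 0.001], [0.001, 0.001, -1.0]]
ft_force: [0.5, 2.9, -4.0]
gripper_width: 57.9
finger_force: 66.3
```

```bash
python3 - <<'E'
from h import *
to(jig(0,50),73,YAW+90)
E
```

```text
t 17.1 pos [542.8 -59.9  74.8] jig [ 1.  48.2] F [ 0.5  2.9 -4. ] w 57.9
  xyz [ 0.18 -0.1   0.18] rot [ 0.01 -0.01  0.01] rows 1
```

Emit:
step_arm(
  steps=[
    {"xyz":[-0.2,-0.05,0.1],"rotation":[0,0,0]},
    {"xyz":[-0.2,-0.05,0.1],"rotation":[0,0,0]},
    {"xyz":[-0.1,-0.05,0.25],"rotation":[0,0,0]},
    {"xyz":[-0.1,-0.05,0.25],"rotation":[0,0,0]},
  ],
)

```text
t: 17.43
position: [542.8, -59.9, 72.6]
tcp_rot: [[0.14, 0.99, 0.002], [0.99, -0.14, 0.001], [0.002, 0.002, -1.0]]
ft_force: [1.2, 5.6, 0.1]
gripper_width: 57.5
finger_force: 66.6
```

Emit:
step_arm(
  steps=[
    {"xyz":[0,0,0],"rotation":[0,0,0]},
    {"xyz":[0,0,0],"rotation":[0,0,0]},
    {"xyz":[0,0,0],"rotation":[0,0,0]},
    {"xyz":[0,0,-3],"rotation":[0,0,0]},
    {"xyz":[0,0,-7],"rotation":[0,0,0]},
    {"xyz":[0,0,-11],"rotation":[0,0,0]},
    {"xyz":[0,0,-12],"rotation":[0,0,0]},
    {"xyz":[0,0,-12],"rotation":[0,0,0]},
  ],
  claw=8.5,
)

```text
t: 18.1
position: [544.1, -62.4, 195.9]
tcp_rot: [[0.142, 0.99, 0.008], [0.99, -0.142, -0.002], [-0.001, 0.008, -1.0]]
ft_force: [0.2, -0.1, -0.2]
gripper_width: 85.1
finger_force: 0.0
```

```bash
python3 - <<'E'
from h import *
to((580.5,-340.3),172,97.35)
E
```

```text
t 18.1 pos [544.1 -62.4 195.9] jig [ 2.7 46. ] F [ 0.2 -0.1 -0.2] w 85.1
  xyz [-26.99   7.53   2.48] rot [ 0.09  0.03 -3.1 ] rows 7
```

Emit:
step_arm(
  steps=[
    {"xyz":[-4,1.1,0],"rotation":[0,0,-1]},
    {"xyz":[-8,2.2,0.5],"rotation":[0,0,-2]},
    {"xyz":[-12,3.3,1],"rotation":[0,0,-3]},
    {"xyz":[-16,4.4,2],"rotation":[0,0,-3.1]},
    {"xyz":[-20,5.5,2.4],"rotation":[0,0,-3.1]},
    {"xyz":[-24,6.6,2.4],"rotation":[0,0,-3.1]},
    {"xyz":[-27,7.5,2.4],"rotation":[0,0,-3.1]},
    {"xyz":[-27,7.5,2.4],"rotation":[0,0,-3.1]},
  ],
)

```text
t: 18.77
position: [574.8, -349.5, 164.9]
tcp_rot: [[-0.118, 0.993, -0.003], [0.993, 0.117, -0.004], [-0.003, -0.004, -1.0]]
ft_force: [-0.4, -1.4, 0.3]
gripper_width: 84.9
finger_force: 0.0
```

Emit:
step_arm(
  steps=[
    {"xyz":[0,0,0],"rotation":[0,0,0]},
    {"xyz":[0,0,0],"rotation":[0,0,0]},
  ],
)

```text
t: 18.93
position: [577.1, -338.3, 166.3]
tcp_rot: [[-0.129, 0.992, -0.002], [0.992, 0.129, 0.002], [0.002, -0.002, -1.0]]
ft_force: [0.5, 0.5, 0.7]
gripper_width: 85.2
finger_force: 0.0
```

```bash
python3 - <<'E'
from h import *
to((580.5,-340.3),57,97.35)
E
```

```text
t 18.9 pos [ 577.1 -338.3  166.3] jig [  74.3 -222.5] F [0.5 0.5 0.7] w 85.2
  xyz [-0.27  0.33 10.93] rot [-0.02 -0.02  0.01] rows 3
```

Emit:
step_arm(
  steps=[
    {"xyz":[-0.2,0.3,1],"rotation":[0,0,0]},
    {"xyz":[-0.2,0.3,4],"rotation":[0,0,0]},
    {"xyz":[-0.2,0.3,7],"rotation":[0,0,0]},
    {"xyz":[-0.2,0.3,9.5],"rotation":[0,0,0]},
    {"xyz":[-0.2,0.3,10.7],"rotation":[0,0,0]},
    {"xyz":[-0.2,0.3,10.7],"rotation":[0,0,0]},
    {"xyz":[-0.2,0.3,10.7],"rotation":[0,0,0]},
  ],
)

```text
t: 19.52
position: [581.6, -339.7, 60.8]
tcp_rot: [[-0.13, 0.991, -0.0], [0.991, 0.13, 0.001], [0.001, -0.0, -1.0]]
ft_force: [0.8, -0.2, 0.6]
gripper_width: 85.1
finger_force: 0.0
```

Emit:
step_arm(
  steps=[
    {"xyz":[0,0,0],"rotation":[0,0,0]},
    {"xyz":[0,0,0],"rotation":[0,0,0]},
    {"xyz":[0,0,0],"rotation":[0,0,0]},
    {"xyz":[0,0,0],"rotation":[0,0,0]},
    {"xyz":[0,0,0],"rotation":[0,0,0]},
  ],
  claw=4.5,
)

```text
t: 19.93
position: [582.2, -341.6, 63.8]
tcp_rot: [[-0.129, 0.992, 0.003], [0.992, 0.129, -0.002], [-0.002, 0.002, -1.0]]
ft_force: [-2.3, 1.5, 8.0]
gripper_width: 56.0
finger_force: 62.0
```

Emit:
step_arm(
  steps=[
    {"xyz":[0,0,-1],"rotation":[0,0,0]},
    {"xyz":[0,0,-4],"rotation":[0,0,0]},
    {"xyz":[0,0,-8],"rotation":[0,0,0]},
    {"xyz":[0,0,-12],"rotation":[0,0,0]},
    {"xyz":[0,0,-15],"rotation":[0,0,0]},
    {"xyz":[0,0,-16],"rotation":[0,0,0]},
    {"xyz":[0,0,-16],"rotation":[0,0,0]},
  ],
)

```text
t: 20.52
position: [582.7, -341.6, 225.1]
tcp_rot: [[-0.129, 0.992, 0.006], [0.992, 0.129, -0.004], [-0.005, 0.005, -1.0]]
ft_force: [0.5, 0.7, -3.1]
gripper_width: 55.7
finger_force: 64.5
```

```bash
python3 - <<'E'
from h import *
to(jig(0,86),212,YAW+90)
E
```

```text
t 20.5 pos [ 582.7 -341.6  225.1] jig [  80.3 -225. ] F [ 0.5  0.7 -3.1] w 55.7
  xyz [32.12  0.57  1.17] rot [0.07 0.04 3.1 ] rows 8
```

Emit:
step_arm(
  steps=[
    {"xyz":[4,0.1,0],"rotation":[0,0,1]},
    {"xyz":[8,0.2,0.5],"rotation":[0,0,2]},
    {"xyz":[12,0.3,0.7],"rotation":[0,0,3.1]},
    {"xyz":[16,0.4,0.7],"rotation":[0,0,3.1]},
    {"xyz":[20,0.5,0.7],"rotation":[0,0,3.1]},
    {"xyz":[24,0.6,0.7],"rotation":[0,0,3.1]},
    {"xyz":[28,0.6,0.7],"rotation":[0,0,3.1]},
    {"xyz":[32,0.6,0.7],"rotation":[0,0,3.1]},
  ],
)

```text
t: 21.18
position: [543.6, -21.2, 211.6]
tcp_rot: [[0.141, 0.99, -0.004], [0.99, -0.141, 0.0], [-0.0, -0.004, -1.0]]
ft_force: [0.4, -0.0, -3.5]
gripper_width: 55.9
finger_force: 64.6
```

Emit:
step_arm(
  steps=[
    {"xyz":[0,0,0],"rotation":[0,0,0]},
    {"xyz":[0,0,0],"rotation":[0,0,0]},
    {"xyz":[0,0,2],"rotation":[0,0,0]},
    {"xyz":[0,0,3],"rotation":[0,0,0]},
    {"xyz":[0,0,3],"rotation":[0,0,0]},
    {"xyz":[0,0,3],"rotation":[0,0,0]},
  ],
)

```text
t: 21.68
position: [544.9, -23.9, 182.4]
tcp_rot: [[0.143, 0.99, -0.003], [0.99, -0.143, 0.0], [-0.0, -0.003, -1.0]]
ft_force: [0.4, -0.5, -2.2]
gripper_width: 56.1
finger_force: 64.6
```

```bash
python3 - <<'E'
from h import *
to(jig(0,86.5),77,YAW+90)
E
```

```text
t 21.7 pos [544.9 -23.9 182.4] jig [-2.1 84.1] F [ 0.4 -0.5 -2.2] w 56.1
  xyz [ 0.24  0.24 10.54] rot [-0.04  0.   -0.01] rows 3
```

Emit:
step_arm(
  steps=[
    {"xyz":[0.1,0.23,0],"rotation":[0,0,0]},
    {"xyz":[0.1,0.23,2],"rotation":[0,0,0]},
    {"xyz":[0.1,0.23,4],"rotation":[0,0,0]},
    {"xyz":[0.1,0.23,6],"rotation":[0,0,0]},
    {"xyz":[0.1,0.23,6.5],"rotation":[0,0,0]},
    {"xyz":[0.1,0.23,6.5],"rotation":[0,0,0]},
  ],
)

```text
t: 22.18
position: [547.7, -22.3, 118.0]
tcp_rot: [[0.141, 0.99, -0.002], [0.99, -0.141, 0.0], [-0.0, -0.002, -1.0]]
ft_force: [-0.0, -0.4, -2.2]
gripper_width: 55.6
finger_force: 64.8
```

```bash
python3 - <<'E'
from h import *
to(jig(0,86),77,YAW+90)
E
```

```text
t 22.2 pos [547.7 -22.3 118. ] jig [ 0.5 86.1] F [-0.  -0.4 -2.2] w 55.6
  xyz [-0.01 -0.04  4.1 ] rot [-0.03  0.    0.  ] rows 1
```

Emit:
step_arm(
  steps=[
    {"xyz":[0,-0.04,1],"rotation":[0,0,0]},
    {"xyz":[0,-0.04,2],"rotation":[0,0,0]},
    {"xyz":[0,-0.04,3],"rotation":[0,0,0]},
    {"xyz":[0,-0.04,4],"rotation":[0,0,0]},
    {"xyz":[0,-0.04,4],"rotation":[0,0,0]},
    {"xyz":[0,-0.04,4],"rotation":[0,0,0]},
  ],
)

```text
t: 22.68
position: [547.5, -22.0, 78.2]
tcp_rot: [[0.141, 0.99, -0.001], [0.99, -0.141, 0.0], [-0.0, -0.001, -1.0]]
ft_force: [-0.2, -0.1, -2.6]
gripper_width: 55.8
finger_force: 64.9
```

Emit:
step_arm(
  steps=[
    {"xyz":[-0.3,0,0],"rotation":[0,0,0]},
    {"xyz":[-0.5,0,0],"rotation":[0,0,0]},
    {"xyz":[-0.7,0,0],"rotation":[0,0,0]},
    {"xyz":[-0.8,0,0],"rotation":[0,0,0]},
    {"xyz":[-0.8,0,0],"rotation":[0,0,0]},
    {"xyz":[-0.8,0,0],"rotation":[0,0,0]},
  ],
)

```text
t: 23.18
position: [547.4, -28.2, 79.4]
tcp_rot: [[0.14, 0.99, 0.002], [0.99, -0.14, 0.002], [0.002, 0.001, -1.0]]
ft_force: [1.0, 4.2, -2.8]
gripper_width: 55.8
finger_force: 64.8
```

```bash
python3 - <<'E'
from h import *
to(jig(0,80),77,YAW+90)
E
```

```text
t 23.2 pos [547.4 -28.2  79.4] jig [ 1.  80.2] F [ 1.   4.2 -2.8] w 55.8
  xyz [-0.02 -0.1   0.24] rot [ 0.02 -0.03  0.01] rows 1
```

Emit:
step_arm(
  steps=[
    {"xyz":[-0.15,-0.05,0.1],"rotation":[0,0,0]},
    {"xyz":[-0.1,-0.05,0.3],"rotation":[0,0,0]},
    {"xyz":[-0.1,-0.05,0.3],"rotation":[0,0,0]},
  ],
)

```text
t: 23.43
position: [547.4, -28.2, 76.9]
tcp_rot: [[0.14, 0.99, 0.003], [0.99, -0.14, 0.003], [0.004, 0.003, -1.0]]
ft_force: [1.2, 6.7, -0.8]
gripper_width: 56.0
finger_force: 65.7
```

Emit:
step_arm(
  steps=[
    {"xyz":[0,0,0],"rotation":[0,0,0]},
    {"xyz":[0,0,0],"rotation":[0,0,0]},
    {"xyz":[0,0,0],"rotation":[0,0,0]},
    {"xyz":[0,0,-3],"rotation":[0,0,0]},
    {"xyz":[0,0,-7],"rotation":[0,0,0]},
    {"xyz":[0,0,-10.5],"rotation":[0,0,0]},
    {"xyz":[0,0,-11.5],"rotation":[0,0,0]},
    {"xyz":[0,0,-11.5],"rotation":[0,0,0]},
  ],
  claw=8.5,
)

```text
t: 24.1
position: [548.4, -31.6, 194.6]
tcp_rot: [[0.142, 0.99, 0.007], [0.99, -0.142, -0.002], [-0.001, 0.007, -1.0]]
ft_force: [0.4, 0.6, 0.3]
gripper_width: 85.2
finger_force: 0.0
```

```bash
python3 - <<'E'
from h import *
to((434.5,-353.8),172,73.9)
E
```

```text
t 24.1 pos [548.4 -31.6 194.6] jig [ 2.5 77. ] F [0.4 0.6 0.3] w 85.2
  xyz [-33.51  -6.72   2.24] rot [0.08 0.   1.59] rows 9
```

Emit:
step_arm(
  steps=[
    {"xyz":[-4,-0.8,0],"rotation":[0,0,0.5]},
    {"xyz":[-8,-1.6,0],"rotation":[0,0,1]},
    {"xyz":[-12,-2.4,0.5],"rotation":[0,0,1.6]},
    {"xyz":[-16,-3.2,1],"rotation":[0,0,1.6]},
    {"xyz":[-20,-4,1.8],"rotation":[0,0,1.6]},
    {"xyz":[-24,-4.8,1.8],"rotation":[0,0,1.6]},
    {"xyz":[-28,-5.6,1.8],"rotation":[0,0,1.6]},
    {"xyz":[-31,-6.3,1.8],"rotation":[0,0,1.6]},
  ],
)

```text
t: 24.77
position: [436.9, -332.6, 171.2]
tcp_rot: [[0.281, 0.96, -0.003], [0.96, -0.281, -0.0], [-0.001, -0.003, -1.0]]
ft_force: [-0.1, -0.3, 0.0]
gripper_width: 85.2
finger_force: 0.0
```

Emit:
step_arm(
  steps=[
    {"xyz":[-1.8,0,0],"rotation":[0,0,0]},
    {"xyz":[-1.8,0,0],"rotation":[0,0,0]},
    {"xyz":[-1.8,0,0],"rotation":[0,0,0]},
    {"xyz":[-1.8,0,0],"rotation":[0,0,0]},
  ],
)

```text
t: 25.1
position: [434.9, -344.9, 171.9]
tcp_rot: [[0.276, 0.961, -0.001], [0.961, -0.276, 0.002], [0.001, -0.002, -1.0]]
ft_force: [-0.2, 0.5, 0.8]
gripper_width: 85.1
finger_force: 0.0
```

```bash
python3 - <<'E'
from h import *
to((434.5,-353.8),57,73.9)
E
```

```text
t 25.1 pos [ 434.9 -344.9  171.9] jig [ -65.5 -249.1] F [-0.2  0.5  0.8] w 85.1
  xyz [-0.89  0.22 11.49] rot [-0.02 -0.01  0.01] rows 3
```

Emit:
step_arm(
  steps=[
    {"xyz":[-0.9,0.2,0],"rotation":[0,0,0]},
    {"xyz":[-0.9,0.2,3],"rotation":[0,0,0]},
    {"xyz":[-0.9,0.2,6],"rotation":[0,0,0]},
    {"xyz":[-0.9,0.2,9],"rotation":[0,0,0]},
    {"xyz":[-0.9,0.2,11],"rotation":[0,0,0]},
    {"xyz":[-0.9,0.2,11.4],"rotation":[0,0,0]},
    {"xyz":[-0.9,0.2,11.4],"rotation":[0,0,0]},
    {"xyz":[-0.9,0.2,11.4],"rotation":[0,0,0]},
  ],
)

```text
t: 25.77
position: [435.6, -355.4, 59.7]
tcp_rot: [[0.276, 0.961, 0.001], [0.961, -0.276, -0.001], [-0.0, 0.001, -1.0]]
ft_force: [-0.9, 1.0, -0.3]
gripper_width: 85.0
finger_force: 0.0
```

Emit:
step_arm(
  steps=[
    {"xyz":[0,0,0],"rotation":[0,0,0]},
    {"xyz":[0,0,0],"rotation":[0,0,0]},
    {"xyz":[0,0,0],"rotation":[0,0,0]},
    {"xyz":[0,0,0],"rotation":[0,0,0]},
    {"xyz":[0,0,0],"rotation":[0,0,0]},
  ],
  claw=4.5,
)

```text
t: 26.18
position: [435.3, -356.1, 61.1]
tcp_rot: [[0.277, 0.961, 0.002], [0.961, -0.277, -0.002], [-0.002, 0.002, -1.0]]
ft_force: [-2.0, 1.6, 7.6]
gripper_width: 57.6
finger_force: 62.3
```

Emit:
step_arm(
  steps=[
    {"xyz":[0,0,-1],"rotation":[0,0,0]},
    {"xyz":[0,0,-4],"rotation":[0,0,0]},
    {"xyz":[0,0,-8],"rotation":[0,0,0]},
    {"xyz":[0,0,-12],"rotation":[0,0,0]},
    {"xyz":[0,0,-15],"rotation":[0,0,0]},
    {"xyz":[0,0,-16],"rotation":[0,0,0]},
    {"xyz":[0,0,-16],"rotation":[0,0,0]},
  ],
)

```text
t: 26.77
position: [435.8, -356.4, 222.4]
tcp_rot: [[0.277, 0.961, 0.005], [0.961, -0.277, -0.005], [-0.003, 0.006, -1.0]]
ft_force: [0.4, -0.2, -3.2]
gripper_width: 57.5
finger_force: 65.7
```

```bash
python3 - <<'E'
from h import *
to(jig(0,118),212,YAW+90)
E
```

```text
t 26.8 pos [ 435.8 -356.4  222.4] jig [ -63.  -260.5] F [ 0.4 -0.2 -3.2] w 57.5
  xyz [38.36  0.98  0.92] rot [ 0.06  0.04 -1.6 ] rows 10
```

Emit:
step_arm(
  steps=[
    {"xyz":[4,0.1,0],"rotation":[0,0,0]},
    {"xyz":[8,0.2,0],"rotation":[0,0,-1]},
    {"xyz":[12,0.3,0.5],"rotation":[0,0,-1.6]},
    {"xyz":[16,0.4,0.5],"rotation":[0,0,-1.6]},
    {"xyz":[20,0.5,0.5],"rotation":[0,0,-1.6]},
    {"xyz":[24,0.6,0.5],"rotation":[0,0,-1.6]},
    {"xyz":[28,0.7,0.5],"rotation":[0,0,-1.6]},
    {"xyz":[31,0.8,0.5],"rotation":[0,0,-1.6]},
  ],
)

```text
t: 27.43
position: [527.0, -55.8, 211.7]
tcp_rot: [[0.138, 0.99, -0.003], [0.99, -0.138, 0.002], [0.001, -0.004, -1.0]]
ft_force: [1.3, 0.5, -3.1]
gripper_width: 57.0
finger_force: 65.7
```

Emit:
step_arm(
  steps=[
    {"xyz":[4,1,0],"rotation":[0,0,0]},
    {"xyz":[7.3,1.2,0],"rotation":[0,0,0]},
    {"xyz":[7.3,1.2,0],"rotation":[0,0,0]},
    {"xyz":[7.3,1.2,1],"rotation":[0,0,0]},
    {"xyz":[7.3,1.2,2],"rotation":[0,0,0]},
    {"xyz":[7.3,1.2,2],"rotation":[0,0,0]},
    {"xyz":[7.3,1.2,2],"rotation":[0,0,0]},
  ],
)

```text
t: 28.02
position: [548.9, 8.9, 191.8]
tcp_rot: [[0.143, 0.99, -0.004], [0.99, -0.143, -0.001], [-0.001, -0.004, -1.0]]
ft_force: [-0.2, -1.1, -3.4]
gripper_width: 57.0
finger_force: 65.7
```

```bash
python3 - <<'E'
from h import *
to(jig(0,117),74,YAW+90)
E
```

```text
t 28.0 pos [548.9   8.9 191.8] jig [ -2.8 117.2] F [-0.2 -1.1 -3.4] w 57.0
  xyz [-1.000e-02  3.200e-01  1.178e+01] rot [-0.05  0.01 -0.02] rows 3
```

Emit:
step_arm(
  steps=[
    {"xyz":[0,0.3,0],"rotation":[0,0,0]},
    {"xyz":[0,0.3,2],"rotation":[0,0,0]},
    {"xyz":[0,0.3,5],"rotation":[0,0,0]},
    {"xyz":[0,0.3,7],"rotation":[0,0,0]},
    {"xyz":[0,0.3,8],"rotation":[0,0,0]},
    {"xyz":[0,0.3,8],"rotation":[0,0,0]},
    {"xyz":[0,0.3,8],"rotation":[0,0,0]},
  ],
)

```text
t: 28.6
position: [553.8, 10.2, 114.3]
tcp_rot: [[0.141, 0.99, 0.0], [0.99, -0.141, 0.0], [0.0, 0.0, -1.0]]
ft_force: [0.6, -0.4, -2.2]
gripper_width: 57.7
finger_force: 65.7
```

```bash
python3 - <<'E'
from h import *
to(jig(0,117),74,YAW+90)
E
```

```text
t 28.6 pos [553.8  10.2 114.3] jig [  2.  119.1] F [ 0.6 -0.4 -2.2] w 57.7
  xyz [-0.22 -0.2   4.03] rot [ 0.01 -0.   -0.  ] rows 1
```

Emit:
step_arm(
  steps=[
    {"xyz":[0,-0.2,0],"rotation":[0,0,0]},
    {"xyz":[0,-0.2,0],"rotation":[0,0,0]},
    {"xyz":[0,-0.2,1],"rotation":[0,0,0]},
    {"xyz":[0,-0.2,2],"rotation":[0,0,0]},
    {"xyz":[0,-0.2,3],"rotation":[0,0,0]},
    {"xyz":[0,-0.2,4],"rotation":[0,0,0]},
    {"xyz":[0,-0.2,4],"rotation":[0,0,0]},
    {"xyz":[0,-0.2,4],"rotation":[0,0,0]},
  ],
)

```text
t: 29.27
position: [551.4, 10.7, 72.9]
tcp_rot: [[0.141, 0.99, -0.001], [0.99, -0.141, 0.0], [0.0, -0.001, -1.0]]
ft_force: [1.4, 0.0, -5.1]
gripper_width: 57.3
finger_force: 77.7
```

Emit:
step_arm(
  steps=[
    {"xyz":[-0.3,0,0],"rotation":[0,0,0]},
    {"xyz":[-0.6,0,0],"rotation":[0,0,0]},
    {"xyz":[-0.8,0,0],"rotation":[0,0,0]},
    {"xyz":[-1,0,0],"rotation":[0,0,0]},
    {"xyz":[-1,0,0],"rotation":[0,0,0]},
    {"xyz":[-1,0,0],"rotation":[0,0,0]},
  ],
)

```text
t: 29.77
position: [550.2, 2.8, 74.0]
tcp_rot: [[0.14, 0.99, 0.001], [0.99, -0.14, 0.003], [0.003, 0.001, -1.0]]
ft_force: [2.2, 5.4, -5.2]
gripper_width: 57.4
finger_force: 77.5
```

```bash
python3 - <<'E'
from h import *
to(jig(0,110),74,YAW+90)
E
```

```text
t 29.8 pos [550.2   2.8  74. ] jig [ -0.6 111.4] F [ 2.2  5.4 -5.2] w 57.4
  xyz [-0.14  0.06 -0.  ] rot [ 0.01 -0.04  0.02] rows 1
```

Emit:
step_arm(
  steps=[
    {"xyz":[-0.1,0,0.05],"rotation":[0,0,0]},
    {"xyz":[-0.1,0,0.1],"rotation":[0,0,0]},
    {"xyz":[-0.1,0,0.1],"rotation":[0,0,0]},
  ],
)

```text
t: 30.02
position: [550.2, 2.9, 73.6]
tcp_rot: [[0.14, 0.99, 0.002], [0.99, -0.14, 0.004], [0.004, 0.001, -1.0]]
ft_force: [0.9, 7.5, -1.1]
gripper_width: 57.4
finger_force: 78.0
```

Emit:
step_arm(
  steps=[
    {"xyz":[0,0,0],"rotation":[0,0,0]},
    {"xyz":[0,0,0],"rotation":[0,0,0]},
    {"xyz":[0,0,0],"rotation":[0,0,0]},
    {"xyz":[0,0,-3],"rotation":[0,0,0]},
    {"xyz":[0,0,-7],"rotation":[0,0,0]},
    {"xyz":[0,0,-10.5],"rotation":[0,0,0]},
    {"xyz":[0,0,-12],"rotation":[0,0,0]},
    {"xyz":[0,0,-12],"rotation":[0,0,0]},
  ],
  claw=8.5,
)

```text
t: 30.68
position: [552.3, -0.8, 197.4]
tcp_rot: [[0.142, 0.99, 0.008], [0.99, -0.142, -0.001], [-0.0, 0.008, -1.0]]
ft_force: [0.4, 0.7, 0.8]
gripper_width: 85.0
finger_force: 0.0
```

```bash
python3 - <<'E'
from h import *
to((490.8,-422.9),172,81)
E
```

```text
t 30.7 pos [552.3  -0.8 197.4] jig [  2.  108.1] F [0.4 0.7 0.8] w 85.0
  xyz [-42.66  -0.12   2.55] rot [0.09 0.   0.17] rows 11
```

Emit:
step_arm(
  steps=[
    {"xyz":[-4,0,0],"rotation":[0,0,0.1]},
    {"xyz":[-8,0,0],"rotation":[0,0,0.2]},
    {"xyz":[-12,0,0],"rotation":[0,0,0.2]},
    {"xyz":[-16,0,0],"rotation":[0,0,0.2]},
    {"xyz":[-20,0,0.5],"rotation":[0,0,0.2]},
    {"xyz":[-24,0,1],"rotation":[0,0,0.2]},
    {"xyz":[-28,0,1.5],"rotation":[0,0,0.2]},
    {"xyz":[-32,0,2],"rotation":[0,0,0.2]},
  ],
)

```text
t: 31.35
position: [502.9, -319.3, 171.6]
tcp_rot: [[0.159, 0.987, -0.002], [0.987, -0.159, 0.0], [-0.0, -0.002, -1.0]]
ft_force: [0.3, -0.4, -0.2]
gripper_width: 84.9
finger_force: 0.0
```

Emit:
step_arm(
  steps=[
    {"xyz":[-4,-0.1,0],"rotation":[0,0,0]},
    {"xyz":[-8,-0.1,0],"rotation":[0,0,0]},
    {"xyz":[-10.6,-0.1,0],"rotation":[0,0,0]},
    {"xyz":[-10.6,-0.1,0],"rotation":[0,0,0]},
    {"xyz":[-10.6,-0.1,0],"rotation":[0,0,0]},
    {"xyz":[-10.6,-0.1,0],"rotation":[0,0,0]},
  ],
)

```text
t: 31.85
position: [486.6, -420.4, 171.8]
tcp_rot: [[0.158, 0.987, -0.001], [0.987, -0.158, 0.002], [0.002, -0.002, -1.0]]
ft_force: [0.8, -0.3, -0.2]
gripper_width: 85.1
finger_force: 0.0
```

```bash
python3 - <<'E'
from h import *
to((490.8,-422.9),57,81)
E
```

```text
t 31.9 pos [ 486.6 -420.4  171.8] jig [  -3.7 -316.6] F [ 0.8 -0.3 -0.2] w 85.1
  xyz [-0.2   0.48 11.48] rot [-0.02 -0.02 -0.01] rows 3
```

Emit:
step_arm(
  steps=[
    {"xyz":[-0.1,0.45,0],"rotation":[0,0,0]},
    {"xyz":[-0.1,0.45,3],"rotation":[0,0,0]},
    {"xyz":[-0.1,0.45,6],"rotation":[0,0,0]},
    {"xyz":[-0.1,0.45,9],"rotation":[0,0,0]},
    {"xyz":[-0.1,0.45,11],"rotation":[0,0,0]},
    {"xyz":[-0.1,0.45,11.5],"rotation":[0,0,0]},
    {"xyz":[-0.1,0.45,11.5],"rotation":[0,0,0]},
    {"xyz":[-0.1,0.45,11.5],"rotation":[0,0,0]},
  ],
)

```text
t: 32.52
position: [492.5, -422.8, 58.9]
tcp_rot: [[0.157, 0.988, 0.001], [0.988, -0.157, -0.001], [-0.0, 0.001, -1.0]]
ft_force: [0.7, -0.1, 0.3]
gripper_width: 85.0
finger_force: 0.0
```

Emit:
step_arm(
  steps=[
    {"xyz":[0,0,0],"rotation":[0,0,0]},
    {"xyz":[0,0,0],"rotation":[0,0,0]},
    {"xyz":[0,0,0],"rotation":[0,0,0]},
    {"xyz":[0,0,0],"rotation":[0,0,0]},
    {"xyz":[0,0,0],"rotation":[0,0,0]},
  ],
  claw=4.5,
)

```text
t: 32.93
position: [492.3, -423.9, 60.3]
tcp_rot: [[0.158, 0.987, 0.002], [0.987, -0.158, -0.002], [-0.002, 0.003, -1.0]]
ft_force: [-0.8, 1.3, 5.7]
gripper_width: 57.7
finger_force: 63.2
```

Emit:
step_arm(
  steps=[
    {"xyz":[0,0,-1],"rotation":[0,0,0]},
    {"xyz":[0,0,-4],"rotation":[0,0,0]},
    {"xyz":[0,0,-8],"rotation":[0,0,0]},
    {"xyz":[0,0,-12],"rotation":[0,0,0]},
    {"xyz":[0,0,-15],"rotation":[0,0,0]},
    {"xyz":[0,0,-16],"rotation":[0,0,0]},
    {"xyz":[0,0,-16],"rotation":[0,0,0]},
  ],
)

```text
t: 33.52
position: [492.4, -424.2, 221.6]
tcp_rot: [[0.158, 0.987, 0.005], [0.987, -0.158, -0.004], [-0.004, 0.005, -1.0]]
ft_force: [0.3, -0.1, -2.9]
gripper_width: 57.5
finger_force: 66.0
```

```bash
python3 - <<'E'
from h import *
to(jig(0,149.5),212,YAW+90)
g,P=grab('scene','s7.png');cv2.imwrite('pics/s7c.png',cv2.resize(g['frame'][120:300,200:400,::-1],None,fx=3,fy=3))
E
```

```text
t 33.5 pos [ 492.4 -424.2  221.6] jig [   2.6 -319.5] F [ 0.3 -0.1 -2.9] w 57.5
  xyz [46.89 -1.07  0.79] rot [ 0.06  0.04 -0.2 ] rows 12
```

View pics/s7c.png

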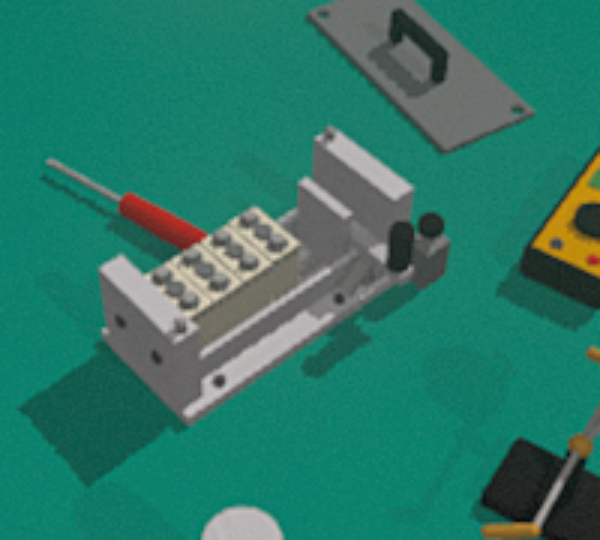

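Four cells stand tight against the end stop and the plate is still open. Now the fifth.

Emit:
step_arm(
  steps=[
    {"xyz":[4,0,0],"rotation":[0,0,-0.2]},
    {"xyz":[8,-0.1,0],"rotation":[0,0,-0.2]},
    {"xyz":[12,-0.2,0.3],"rotation":[0,0,-0.2]},
    {"xyz":[16,-0.3,0.3],"rotation":[0,0,-0.2]},
    {"xyz":[20,-0.4,0.3],"rotation":[0,0,-0.2]},
    {"xyz":[24,-0.5,0.3],"rotation":[0,0,-0.2]},
    {"xyz":[28,-0.6,0.3],"rotation":[0,0,-0.2]},
    {"xyz":[32,-0.7,0.3],"rotation":[0,0,-0.2]},
  ],
)

```text
t: 34.23
position: [532.7, -104.3, 211.9]
tcp_rot: [[0.141, 0.99, -0.005], [0.99, -0.141, 0.001], [0.0, -0.005, -1.0]]
ft_force: [0.9, -0.2, -3.7]
gripper_width: 57.7
finger_force: 66.0
```

Emit:
step_arm(
  steps=[
    {"xyz":[4,-0.1,0],"rotation":[0,0,0]},
    {"xyz":[8,-0.2,0],"rotation":[0,0,0]},
    {"xyz":[12,-0.3,0],"rotation":[0,0,0]},
    {"xyz":[15.2,-0.3,0],"rotation":[0,0,0]},
    {"xyz":[15.2,-0.3,0],"rotation":[0,0,0]},
    {"xyz":[15.2,-0.3,1],"rotation":[0,0,0]},
    {"xyz":[15.2,-0.3,1],"rotation":[0,0,0]},
    {"xyz":[15.2,-0.3,1],"rotation":[0,0,0]},
  ],
)

```text
t: 34.9
position: [551.7, 42.6, 202.2]
tcp_rot: [[0.143, 0.99, -0.005], [0.99, -0.143, -0.001], [-0.002, -0.005, -1.0]]
ft_force: [0.5, 0.2, -2.9]
gripper_width: 57.5
finger_force: 66.0
```

```bash
python3 - <<'E'
from h import *
to(jig(0,153),74,YAW+90)
E
```

```text
t 34.9 pos [551.7  42.6 202.2] jig [ -4.7 151. ] F [ 0.5  0.2 -2.9] w 57.5
  xyz [ 0.23  0.54 12.81] rot [-0.06  0.02 -0.02] rows 4
```

Emit:
step_arm(
  steps=[
    {"xyz":[0.1,0.45,0],"rotation":[0,0,0]},
    {"xyz":[0.1,0.45,3],"rotation":[0,0,0]},
    {"xyz":[0.1,0.45,5],"rotation":[0,0,0]},
    {"xyz":[0.1,0.45,7],"rotation":[0,0,0]},
    {"xyz":[0.1,0.45,8.5],"rotation":[0,0,0]},
    {"xyz":[0.1,0.45,8.5],"rotation":[0,0,0]},
    {"xyz":[0.1,0.45,8.5],"rotation":[0,0,0]},
    {"xyz":[0.1,0.45,8.5],"rotation":[0,0,0]},
  ],
)

```text
t: 35.57
position: [559.0, 44.7, 120.8]
tcp_rot: [[0.142, 0.99, 0.002], [0.99, -0.142, 0.0], [0.0, 0.002, -1.0]]
ft_force: [1.1, 0.7, -3.5]
gripper_width: 57.3
finger_force: 66.0
```

```bash
python3 - <<'E'
from h import *
to(jig(0,153),74,YAW+90)
E
```

```text
t 35.6 pos [559.   44.7 120.8] jig [  2.2 154. ] F [ 1.1  0.7 -3.5] w 57.3
  xyz [-0.11 -0.23  4.68] rot [ 0.02 -0.   -0.01] rows 2
```

Emit:
step_arm(
  steps=[
    {"xyz":[-0.05,-0.15,0],"rotation":[0,0,0]},
    {"xyz":[-0.05,-0.15,1],"rotation":[0,0,0]},
    {"xyz":[-0.05,-0.15,1.2],"rotation":[0,0,0]},
    {"xyz":[-0.05,-0.15,1.2],"rotation":[0,0,0]},
    {"xyz":[-0.05,-0.15,1.2],"rotation":[0,0,0]},
  ],
)

```text
t: 35.98
position: [556.2, 44.8, 107.7]
tcp_rot: [[0.141, 0.99, -0.0], [0.99, -0.141, -0.0], [-0.0, -0.0, -1.0]]
ft_force: [0.5, 0.5, -3.5]
gripper_width: 57.4
finger_force: 66.0
```

```bash
python3 - <<'E'
from h import *
to(jig(0.5,153),73.5,YAW+90)
E
```

```text
t 36.0 pos [556.2  44.8 107.7] jig [ -0.5 153.8] F [ 0.5  0.5 -3.5] w 57.4
  xyz [-0.08  0.11  3.42] rot [-0.    0.    0.01] rows 1
```

Emit:
step_arm(
  steps=[
    {"xyz":[0,0.08,0],"rotation":[0,0,0]},
    {"xyz":[0,0.08,0.8],"rotation":[0,0,0]},
    {"xyz":[0,0.08,1.6],"rotation":[0,0,0]},
    {"xyz":[0,0.08,2.4],"rotation":[0,0,0]},
    {"xyz":[0,0.08,3.2],"rotation":[0,0,0]},
    {"xyz":[0,0.08,3.4],"rotation":[0,0,0]},
    {"xyz":[0,0.08,3.4],"rotation":[0,0,0]},
  ],
)

```text
t: 36.57
position: [556.7, 44.9, 73.0]
tcp_rot: [[0.14, 0.99, -0.002], [0.99, -0.14, 0.0], [-0.0, -0.002, -1.0]]
ft_force: [-0.1, -0.5, -3.0]
gripper_width: 57.5
finger_force: 66.0
```

Emit:
step_arm(
  steps=[
    {"xyz":[-0.3,0,0],"rotation":[0,0,0]},
    {"xyz":[-0.6,0,0],"rotation":[0,0,0]},
    {"xyz":[-0.9,0,0],"rotation":[0,0,0]},
    {"xyz":[-1.2,0,0],"rotation":[0,0,0]},
    {"xyz":[-1.2,0,0],"rotation":[0,0,0]},
    {"xyz":[-1.2,0,0],"rotation":[0,0,0]},
  ],
)

```text
t: 37.07
position: [556.4, 36.6, 74.4]
tcp_rot: [[0.14, 0.99, 0.003], [0.99, -0.14, 0.006], [0.006, 0.002, -1.0]]
ft_force: [0.9, 7.8, -5.6]
gripper_width: 57.3
finger_force: 65.8
```

```bash
python3 - <<'E'
from h import *
to(jig(0,143),74,YAW+90)
E
```

```text
t 37.1 pos [556.4  36.6  74.4] jig [  0.8 145.7] F [ 0.9  7.8 -5.6] w 57.3
  xyz [-0.27 -0.08  0.04] rot [ 0.03 -0.07  0.02] rows 1
```

Emit:
step_arm(
  steps=[
    {"xyz":[0.2,0,0.1],"rotation":[0,0,0]},
    {"xyz":[0.2,0,0.2],"rotation":[0,0,0]},
    {"xyz":[0.2,0,0.2],"rotation":[0,0,0]},
  ],
)

```text
t: 37.32
position: [556.5, 36.8, 72.5]
tcp_rot: [[0.14, 0.99, 0.002], [0.99, -0.14, 0.003], [0.003, 0.002, -1.0]]
ft_force: [0.3, 6.6, -1.6]
gripper_width: 57.1
finger_force: 66.3
```

Emit:
step_arm(
  steps=[
    {"xyz":[0,0,0],"rotation":[0,0,0]},
    {"xyz":[0,0,0],"rotation":[0,0,0]},
    {"xyz":[0,0,0],"rotation":[0,0,0]},
    {"xyz":[0,0,-3],"rotation":[0,0,0]},
    {"xyz":[0,0,-6],"rotation":[0,0,0]},
    {"xyz":[0,0,-9],"rotation":[0,0,0]},
    {"xyz":[0,0,-9],"rotation":[0,0,0]},
    {"xyz":[0,0,-9],"rotation":[0,0,0]},
  ],
  claw=8.5,
)

```text
t: 37.98
position: [557.1, 34.0, 163.9]
tcp_rot: [[0.142, 0.99, 0.004], [0.99, -0.142, -0.001], [-0.001, 0.004, -1.0]]
ft_force: [0.1, 0.1, -0.1]
gripper_width: 84.9
finger_force: 0.0
```

```bash
python3 - <<'E'
from h import *
to(jig(72,248),140,YAW+90)
E
```

```text
t 38.0 pos [557.1  34.  163.9] jig [  1.9 143.2] F [ 0.1  0.1 -0.1] w 84.9
  xyz [10.48  6.99  2.41] rot [ 0.05  0.01 -0.01] rows 4
```

Emit:
step_arm(
  steps=[
    {"xyz":[3,2,0],"rotation":[0,0,0]},
    {"xyz":[6,4,0],"rotation":[0,0,0]},
    {"xyz":[9,6,0],"rotation":[0,0,0]},
    {"xyz":[10.5,7,0],"rotation":[0,0,0]},
    {"xyz":[10.5,7,2],"rotation":[0,0,0]},
    {"xyz":[10.5,7,2.4],"rotation":[0,0,0]},
    {"xyz":[10.5,7,2.4],"rotation":[0,0,0]},
    {"xyz":[10.5,7,2.4],"rotation":[0,0,0]},
  ],
  claw=0,
)

```text
t: 38.65
position: [639.0, 127.5, 136.8]
tcp_rot: [[0.142, 0.99, -0.002], [0.99, -0.142, -0.001], [-0.002, -0.002, -1.0]]
ft_force: [1.6, 0.1, 0.4]
gripper_width: -0.2
finger_force: 0.0
```

```bash
python3 - <<'E'
from h import *
to(jig(72,248),90,YAW+90)
g,P=grab('scene','s8.png');cv2.imwrite('pics/s8c.png',cv2.resize(g['frame'][110:270,220:400,::-1],None,fx=4,fy=3.75))
E
```

```text
t 38.6 pos [639.  127.5 136.8] jig [ 69.7 247.4] F [1.6 0.1 0.4] w -0.2
  xyz [0.07 0.24 4.68] rot [-0.03  0.02 -0.01] rows 2
```

View pics/s8c.png

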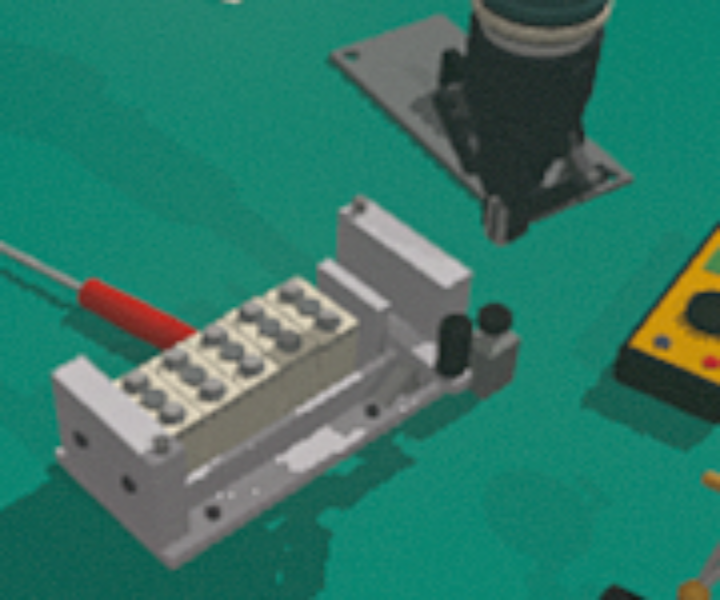

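All five cells are in the row with the plate open, and the gripper is over the button at about (495,318). I'll press it.

Emit:
step_arm(
  steps=[
    {"xyz":[0.05,0.2,1],"rotation":[0,0,0]},
    {"xyz":[0.05,0.2,2.5],"rotation":[0,0,0]},
    {"xyz":[0.05,0.2,4],"rotation":[0,0,0]},
    {"xyz":[0.05,0.2,4.5],"rotation":[0,0,0]},
    {"xyz":[0.05,0.2,4.5],"rotation":[0,0,0]},
    {"xyz":[0.05,0.2,4.5],"rotation":[0,0,0]},
  ],
)

```text
t: 39.2
position: [641.5, 129.1, 92.0]
tcp_rot: [[0.141, 0.99, -0.001], [0.99, -0.141, -0.0], [-0.0, -0.001, -1.0]]
ft_force: [-0.2, 0.1, 0.8]
gripper_width: -0.2
finger_force: 0.0
```

Emit:
step_arm(
  steps=[
    {"xyz":[0,0,0.6],"rotation":[0,0,0]},
    {"xyz":[0,0,1],"rotation":[0,0,0]},
    {"xyz":[0,0,1.4],"rotation":[0,0,0]},
    {"xyz":[0,0,1.7],"rotation":[0,0,0]},
    {"xyz":[0,0,1.7],"rotation":[0,0,0]},
    {"xyz":[0,0,1.7],"rotation":[0,0,0]},
  ],
)

```text
t: 39.7
position: [641.8, 129.1, 75.7]
tcp_rot: [[0.141, 0.99, -0.0], [0.99, -0.141, -0.0], [-0.0, -0.0, -1.0]]
ft_force: [0.8, 0.3, 0.3]
gripper_width: 0.2
finger_force: 0.0
```

```bash
cat >> h.py <<'E'
def post():
    g,P=grab('scene');f=g['frame'].astype(int);z=P[...,2]
    r=np.zeros(z.shape,bool);r[140:270,220:370]=1
    for k in rects(P,r&(z>62)&(z<110)&(f.max(-1)<70),8): print(k[0],k[1],tojig(k[2]))
E
python3 - <<'E'
from h import *
to(jig(72,248),76,YAW+90)
post()
E
```

```text
t 39.7 pos [641.8 129.1  75.7] jig [ 72.3 249.3] F [0.8 0.3 0.3] w 0.2
  xyz [-0.13 -0.03 -0.03] rot [-0.    0.    0.01] rows 1
[340, 186, 11, 14, 70] [649.3 123.6  71.3] [ 77.3 247.6]
[329, 194, 9, 17, 120] [650.3  68.8  94.1] [ 84.9 196.2]
```

```bash
python3 - <<'E'
from h import *
print(robot.tips_ahead, state()['ft_force'])
g,P=grab('scene');cv2.imwrite('pics/s9c.png',cv2.resize(g['frame'][140:240,280:400,::-1],None,fx=6,fy=6))
E
```

```text
14.0 [ 0.48726347 -0.20119465  0.03187595]
```

View pics/s9c.png

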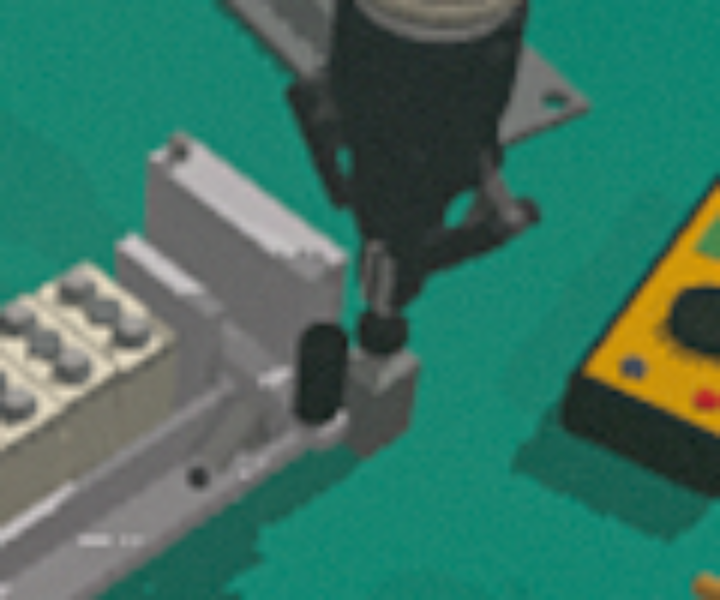

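The fingertips are just at the button top (380,325), still up. I'll continue down.

Emit:
step_arm(
  steps=[
    {"xyz":[0,0,0.4],"rotation":[0,0,0]},
    {"xyz":[0,0,0.8],"rotation":[0,0,0]},
    {"xyz":[0,0,1.0],"rotation":[0,0,0]},
    {"xyz":[0,0,1.0],"rotation":[0,0,0]},
  ],
)

```text
t: 40.13
position: [641.4, 128.9, 65.0]
tcp_rot: [[0.141, 0.99, -0.001], [0.99, -0.141, -0.0], [-0.001, -0.001, -1.0]]
ft_force: [-0.3, -1.0, -0.3]
gripper_width: 0.1
finger_force: 0.0
```

```bash
python3 - <<'E'
from h import *
to(jig(72,248),76,YAW+90)
post()
E
```

```text
t 40.1 pos [641.4 128.9  65. ] jig [ 71.9 249.1] F [-0.3 -1.  -0.3] w 0.1
  xyz [-0.11  0.01 -1.1 ] rot [-0.01  0.01  0.01] rows 1
[340, 187, 10, 12, 62] [652.  120.5  80.5] [ 80.6 244.1]
[329, 194, 9, 17, 121] [650.4  69.5  95.4] [ 85.7 195.7]
```

```bash
python3 - <<'E'
from h import *
g,P=grab('scene');h,Q=grab('top')
a=cv2.resize(g['frame'][150:230,310:380],None,fx=6,fy=6,interpolation=cv2.INTER_CUBIC);b=cv2.resize(h['frame'][160:240,200:265],None,fx=6,fy=6,interpolation=cv2.INTER_CUBIC)
cv2.imwrite('pics/s10.png',np.hstack([a,b])[:,:,::-1])
for v in range(176,206,3): print(v,[tuple(np.round([*tojig(P[v,u]),P[v,u,2]]).astype(int).tolist()) if np.isfinite(P[v,u,2]) else None for u in (337,340,343,346,349)])
E
```

```text
176 [(54, 238, 129), (68, 232, 144), (78, 232, 150), (86, 233, 156), (92, 237, 157)]
179 [(-25, 335, -2), (66, 236, 129), (81, 230, 143), (88, 233, 147), (89, 243, 141)]
182 [(-14, 324, 0), (68, 236, 119), (76, 237, 125), (87, 236, 134), (89, 246, 128)]
185 [(-7, 316, -2), (68, 237, 107), (80, 235, 118), (88, 237, 123), (98, 236, 131)]
188 [(1, 308, -3), (69, 237, 97), (79, 237, 105), (85, 242, 106), (99, 236, 121)]
191 [(12, 297, 1), (71, 236, 88), (80, 238, 93), (87, 241, 98), (88, 253, 90)]
194 [(20, 289, -1), (69, 241, 71), (80, 240, 81), (81, 251, 74), (43, 315, 0)]
197 [(91, 203, 105), (75, 236, 68), (80, 242, 68), (83, 250, 65), (50, 307, -1)]
200 [(94, 201, 97), (70, 243, 47), (79, 244, 54), (77, 260, 41), None]
203 [(71, 232, 44), (79, 234, 49), (82, 243, 45), (86, 251, 43), (67, 290, -1)]
```

View pics/s10.png

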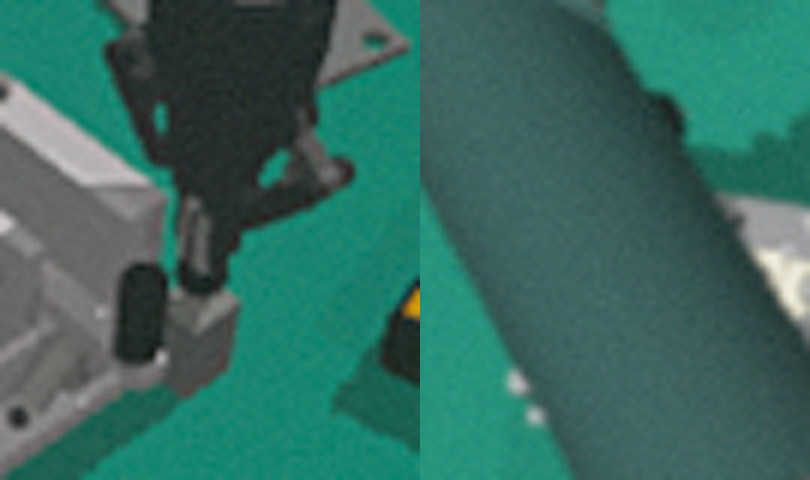

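The fingertips now sit on the button cap (200,275), which may be slightly down. I'll go further.

Emit:
step_arm(
  steps=[
    {"xyz":[0,0,0.3],"rotation":[0,0,0]},
    {"xyz":[0,0,0.6],"rotation":[0,0,0]},
    {"xyz":[0,0,0.6],"rotation":[0,0,0]},
    {"xyz":[0,0,0.6],"rotation":[0,0,0]},
  ],
)

```text
t: 40.62
position: [642.4, 129.2, 60.1]
tcp_rot: [[0.141, 0.99, 0.001], [0.99, -0.141, 0.0], [0.0, 0.001, -1.0]]
ft_force: [1.7, -0.3, 1.5]
gripper_width: -0.2
finger_force: 0.9
```

```bash
python3 - <<'E'
from h import *
post();post()
E
```

```text
[340, 186, 10, 14, 65] [652.5 120.1  84.5] [ 82.6 243.5]
[329, 194, 9, 17, 120] [650.6  69.2  95. ] [ 86.4 196.1]
[340, 186, 10, 14, 63] [652.1 119.9  83.5] [ 82.  243.3]
[329, 194, 9, 17, 121] [650.6  69.5  94. ] [ 85.  195.6]
```

Emit:
step_arm(
  steps=[
    {"xyz":[0,0,0.2],"rotation":[0,0,0]},
    {"xyz":[0,0,0.4],"rotation":[0,0,0]},
    {"xyz":[0,0,0.4],"rotation":[0,0,0]},
    {"xyz":[0,0,0.4],"rotation":[0,0,0]},
  ],
)

```text
t: 41.05
position: [642.3, 129.3, 56.1]
tcp_rot: [[0.141, 0.99, 0.001], [0.99, -0.141, 0.0], [0.0, 0.001, -1.0]]
ft_force: [1.4, 0.4, 2.8]
gripper_width: 0.1
finger_force: 1.5
```

```bash
python3 - <<'E'
from h import *
print(state()['ft_force'],state()['position'])
post()
E
```

```text
[1.41923022 0.41469746 2.81781408] [642.28315238 129.26122567  56.13423214]
[339, 187, 11, 13, 60] [651.8 119.8  82.3] [ 84.4 244.6]
[329, 194, 9, 17, 125] [650.   67.8  93.2] [ 74.2 211.3]
```

Emit:
step_arm(
  steps=[
    {"xyz":[0,0,0.2],"rotation":[0,0,0]},
    {"xyz":[0,0,0.4],"rotation":[0,0,0]},
    {"xyz":[0,0,0.6],"rotation":[0,0,0]},
    {"xyz":[0,0,0.6],"rotation":[0,0,0]},
  ],
)

```text
t: 41.43
position: [641.9, 129.4, 49.8]
tcp_rot: [[0.141, 0.99, -0.0], [0.99, -0.141, 0.0], [0.0, -0.0, -1.0]]
ft_force: [0.2, 1.1, 5.0]
gripper_width: -0.2
finger_force: 3.9
```

```bash
python3 - <<'E'
from h import *
g,P=grab('scene')
a=cv2.resize(g['frame'][150:240,280:380],None,fx=6,fy=6,interpolation=cv2.INTER_CUBIC)
cv2.imwrite('pics/s11.png',a[:,:,::-1]);post()
E
```

```text
[339, 184, 12, 15, 68] [651.8 119.5  88.7] [ 83.3 243.7]
[324, 198, 9, 16, 119] [647.6  49.9  93.5] [ 85.8 176.7]
```

View pics/s11.png

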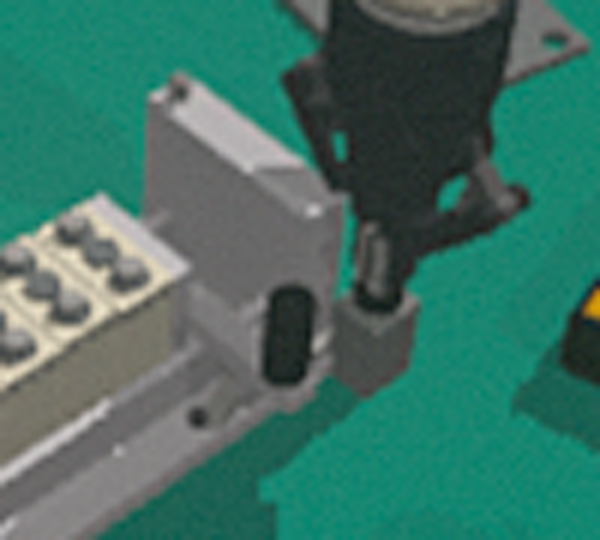

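The plate has sprung shut against the row: the post is at about y = 178, so the face is at 160, the length of five cells. Next I'll lift and re-measure the guard.

Emit:
step_arm(
  steps=[
    {"xyz":[0,0,-2],"rotation":[0,0,0]},
    {"xyz":[0,0,-6],"rotation":[0,0,0]},
    {"xyz":[0,0,-10],"rotation":[0,0,0]},
    {"xyz":[0,0,-14],"rotation":[0,0,0]},
    {"xyz":[0,0,-14],"rotation":[0,0,0]},
    {"xyz":[0,0,-14],"rotation":[0,0,0]},
  ],
  claw=6,
)

```text
t: 42.03
position: [642.9, 129.2, 192.0]
tcp_rot: [[0.141, 0.99, 0.004], [0.99, -0.141, 0.0], [0.001, 0.004, -1.0]]
ft_force: [0.1, 0.5, -0.6]
gripper_width: 60.3
finger_force: 0.0
```

```bash
cat >> h.py <<'E'
def guard(P,f,zlo=3):
    z=P[...,2];x=P[...,0];y=P[...,1]
    roi=(y>180)&(x>250)&(x<700)
    for nm,m,n in(('plate',roi&(z>3.0)&(z<13)&(f[...,0]>55)&(abs(f[...,0]-f[...,1])<25),150),('bar',roi&(z>34)&(z<55),20)):
        for k in rects(P,m,n): print(nm,*k)
E
python3 - <<'E'
from h import *
for n in('top','scene'):
    g,P=grab(n,n+'12.png');np.savez(n+'12.npz',P=P,f=g['frame']);print(n);guard(P,g['frame'].astype(int))
post();print(np.round(state()['q'],1))
E
```

```text
top
plate [104, 199, 69, 99, 2859] [449.7 368.2   7. ] [451.5 370.7] [116.1 264.6] 71.6
bar [146, 161, 26, 5, 83] [696.2 321.1  38. ] [694.2 316.2] [11.6 72.6] 0.5
bar [126, 232, 17, 31, 184] [451.4 371.4  44.6] [452.7 371.8] [16.  88.5] 71.3
scene
plate [303, 115, 55, 55, 891] [449.  348.8   5.1] [453.3 363.4] [106.  268.7] 70.7
bar [444, 0, 45, 13, 182] [ 346.9 1491.1   43.7] [ 365.2 1541.4] [226.  117.2] 50.1
bar [391, 58, 51, 18, 248] [446.4 856.4  44.7] [458.2 880.1] [196.2  98.3] 45.8
bar [447, 69, 12, 8, 61] [571.8 926.1  44.3] [567.5 929.3] [38.8 22.4] 9.7
bar [463, 76, 7, 12, 25] [637.6 894.5  40.9] [636.3 904.8] [  9.4 113.4] 12.5
bar [459, 89, 13, 15, 81] [678.7 799.   46.7] [669.2 806.9] [30.1 57.2] 57.2
bar [343, 134, 6, 8, 25] [492.4 357.5  43. ] [489.1 359.9] [12.9 27.7] 44.8
bar [391, 170, 12, 11, 26] [697.3 329.4  36.4] [696.3 320.8] [56.   7.2] 89.8
[339, 193, 8, 7, 26] [645.3 126.7  63.6] [ 74.7 247.4]
[324, 198, 9, 16, 119] [648.   50.   94.7] [ 85.9 176.7]
[  8.3  33.4 -32.3  91.2  19.6  61.4 -37.4]
```

```bash
python3 - <<'E'
from h import *
to((453,372),150,161.4)
E
```

```text
t 42.2 pos [640.6 128.3 187.7] jig [ 71.2 248.4] F [-0.3  0.4  0.3] w 60.1
  xyz [ 21.48 -22.     3.81] rot [-5.00e-02 -1.00e-02 -1.59e+01] rows 12
```

Emit:
step_arm(
  steps=[
    {"xyz":[2.7,-2.7,0],"rotation":[0,0,-1]},
    {"xyz":[5.4,-5.5,0],"rotation":[0,0,-2]},
    {"xyz":[8.1,-8.3,0],"rotation":[0,0,-3.4]},
    {"xyz":[10.8,-11,0],"rotation":[0,0,-4.8]},
    {"xyz":[13.5,-13.8,0],"rotation":[0,0,-6.2]},
    {"xyz":[16.2,-16.6,0],"rotation":[0,0,-7.6]},
    {"xyz":[18.9,-19.4,0],"rotation":[0,0,-9]},
    {"xyz":[21,-21.5,0],"rotation":[0,0,-10]},
  ],
)

```text
t: 42.85
position: [455.0, 369.0, 188.1]
tcp_rot: [[-0.674, 0.738, -0.004], [0.738, 0.674, -0.001], [0.002, -0.003, -1.0]]
ft_force: [-0.4, 0.1, 0.9]
gripper_width: 60.2
finger_force: 0.0
```

```bash
python3 - <<'E'
from h import *
to((453,372),120,161.4)
E
```

```text
t 42.9 pos [455.  369.  188.1] jig [-146.6  460.4] F [-0.4  0.1  0.9] w 60.2
  xyz [0.34 0.07 6.81] rot [-0.03 -0.03 -5.8 ] rows 5
```

Emit:
step_arm(
  steps=[
    {"xyz":[0.3,0.1,1],"rotation":[0,0,-1.4]},
    {"xyz":[0.3,0.1,2],"rotation":[0,0,-2.8]},
    {"xyz":[0.3,0.1,4],"rotation":[0,0,-4.2]},
    {"xyz":[0.3,0.1,6],"rotation":[0,0,-5.8]},
    {"xyz":[0.3,0.1,6.8],"rotation":[0,0,-5.8]},
    {"xyz":[0.3,0.1,6.8],"rotation":[0,0,-5.8]},
    {"xyz":[0.3,0.1,6.8],"rotation":[0,0,-5.8]},
  ],
)

```text
t: 43.43
position: [456.8, 369.9, 121.0]
tcp_rot: [[-0.944, 0.33, -0.002], [0.33, 0.944, -0.001], [0.002, -0.001, -1.0]]
ft_force: [0.6, 0.7, 0.4]
gripper_width: 59.7
finger_force: 0.0
```

```bash
python3 - <<'E'
from h import *
to((453,372),30,161.4)
g,P=grab('top','t13.png');guard(P,g['frame'].astype(int))
E
```

```text
t 43.4 pos [456.8 369.9 121. ] jig [-144.9  461.6] F [0.6 0.7 0.4] w 59.7
  xyz [0.41 0.08 9.1 ] rot [-0.02 -0.02 -0.13] rows 3
plate [122, 199, 51, 56, 1362] [518.1 346.4   6.9] [513.9 349.8] [115.8 133. ] 71.2
bar [146, 161, 30, 5, 97] [695.2 317.7  38. ] [694.2 310. ] [12.2 84.2] 1.4
bar [133, 232, 10, 14, 78] [476.9 362.9  44.9] [476.9 363.4] [15.1 36.9] 69.7
```

Emit:
step_arm(
  steps=[
    {"xyz":[0.4,0.1,2],"rotation":[0,0,0]},
    {"xyz":[0.4,0.1,5],"rotation":[0,0,-0.1]},
    {"xyz":[0.4,0.1,7],"rotation":[0,0,-0.1]},
    {"xyz":[0.4,0.1,8.5],"rotation":[0,0,-0.1]},
    {"xyz":[0.4,0.1,9.1],"rotation":[0,0,-0.1]},
    {"xyz":[0.4,0.1,9.1],"rotation":[0,0,-0.1]},
    {"xyz":[0.4,0.1,9.1],"rotation":[0,0,-0.1]},
  ],
)

```text
t: 44.07
position: [454.3, 373.2, 31.9]
tcp_rot: [[-0.948, 0.319, 0.001], [0.319, 0.948, 0.001], [-0.001, 0.001, -1.0]]
ft_force: [-1.2, 0.8, -0.6]
gripper_width: 60.0
finger_force: 0.0
```

Emit:
step_arm(
  steps=[
    {"xyz":[0,0,0],"rotation":[0,0,0]},
    {"xyz":[0,0,0],"rotation":[0,0,0]},
    {"xyz":[0,0,0],"rotation":[0,0,0]},
    {"xyz":[0,0,0],"rotation":[0,0,0]},
    {"xyz":[0,0,0],"rotation":[0,0,0]},
    {"xyz":[0,0,0],"rotation":[0,0,0]},
  ],
  claw=0.3,
)

```text
t: 44.57
position: [454.3, 372.5, 31.8]
tcp_rot: [[-0.948, 0.319, 0.001], [0.319, 0.948, -0.0], [-0.001, 0.0, -1.0]]
ft_force: [-0.8, -0.8, 5.5]
gripper_width: 10.9
finger_force: 58.6
```

Emit:
step_arm(
  steps=[
    {"xyz":[0,0,-1],"rotation":[0,0,0]},
    {"xyz":[0,0,-3],"rotation":[0,0,0]},
    {"xyz":[0,0,-6],"rotation":[0,0,0]},
    {"xyz":[0,0,-9],"rotation":[0,0,0]},
    {"xyz":[0,0,-12],"rotation":[0,0,0]},
    {"xyz":[0,0,-15],"rotation":[0,0,0]},
    {"xyz":[0,0,-16.5],"rotation":[0,0,0]},
    {"xyz":[0,0,-16.5],"rotation":[0,0,0]},
  ],
)

```text
t: 45.23
position: [455.1, 374.0, 199.4]
tcp_rot: [[-0.948, 0.319, 0.005], [0.319, 0.948, 0.004], [-0.004, 0.005, -1.0]]
ft_force: [0.2, 0.4, -3.0]
gripper_width: 11.1
finger_force: 58.8
```

```bash
python3 - <<'E'
from h import *
to(jig(0.3,109),195,YAW+90)
E
```

```text
t 45.2 pos [455.1 374.  199.4] jig [-147.2  465.4] F [ 0.2  0.4 -3. ] w 11.1
  xyz [-20.98 -32.36   0.36] rot [ 8.000e-02 -1.000e-02  1.591e+01] rows 12
```

Emit:
step_arm(
  steps=[
    {"xyz":[-1.5,-2.4,0],"rotation":[0,0,0.7]},
    {"xyz":[-3.5,-5.4,0],"rotation":[0,0,1.8]},
    {"xyz":[-5.5,-8.5,0],"rotation":[0,0,3]},
    {"xyz":[-7.5,-11.6,0],"rotation":[0,0,4.3]},
    {"xyz":[-9.5,-14.6,0],"rotation":[0,0,5.6]},
    {"xyz":[-11.5,-17.7,0],"rotation":[0,0,6.9]},
    {"xyz":[-13.5,-20.8,0],"rotation":[0,0,8.2]},
    {"xyz":[-15,-23.1,0],"rotation":[0,0,9.4]},
  ],
)

```text
t: 45.9
position: [521.8, 101.1, 193.7]
tcp_rot: [[-0.405, 0.914, -0.003], [0.914, 0.405, -0.002], [-0.001, -0.004, -1.0]]
ft_force: [0.4, 0.4, -3.0]
gripper_width: 11.1
finger_force: 58.9
```

```bash
python3 - <<'E'
from h import *
to(jig(0.3,109),195,YAW+90)
E
```

```text
t 45.9 pos [521.8 101.1 193.7] jig [-42.5 204.7] F [ 0.4  0.4 -3. ] w 11.1
  xyz [-10.38  -1.44  -0.12] rot [-0.04  0.02  6.41] rows 5
```

Emit:
step_arm(
  steps=[
    {"xyz":[-2,-0.3,0],"rotation":[0,0,1.2]},
    {"xyz":[-4.5,-0.6,0],"rotation":[0,0,2.5]},
    {"xyz":[-7,-1,0],"rotation":[0,0,3.8]},
    {"xyz":[-9,-1.3,0],"rotation":[0,0,5.1]},
    {"xyz":[-10.2,-1.4,0],"rotation":[0,0,6.4]},
    {"xyz":[-10.2,-1.4,0],"rotation":[0,0,6.4]},
    {"xyz":[-10.2,-1.4,0],"rotation":[0,0,6.4]},
    {"xyz":[-10.2,-1.4,0],"rotation":[0,0,6.4]},
  ],
)

```text
t: 46.57
position: [550.8, 8.5, 194.8]
tcp_rot: [[0.128, 0.992, -0.002], [0.992, -0.128, 0.001], [0.001, -0.002, -1.0]]
ft_force: [0.3, -0.0, -2.7]
gripper_width: 11.0
finger_force: 58.9
```

Emit:
step_arm(
  steps=[
    {"xyz":[0,0,0.5],"rotation":[0,0,0]},
    {"xyz":[0,0,1],"rotation":[0,0,0]},
    {"xyz":[0,0,1.5],"rotation":[0,0,0]},
    {"xyz":[0,0,1.5],"rotation":[0,0,0]},
    {"xyz":[0,0,1.5],"rotation":[0,0,0]},
  ],
)

```text
t: 46.98
position: [551.4, 7.2, 180.3]
tcp_rot: [[0.131, 0.991, -0.001], [0.991, -0.131, 0.0], [-0.0, -0.001, -1.0]]
ft_force: [1.4, 0.7, -1.9]
gripper_width: 11.3
finger_force: 58.9
```

```bash
python3 - <<'E'
from h import *
to(jig(0.3,109),160,YAW+90)
for n in('top','scene'):
    g,P=grab(n,n+'14.png');np.savez(n+'14.npz',P=P,f=g['frame'])
    J=np.concatenate([np.stack([(P[...,:2]-S0)@ex,(P[...,:2]-S0)@ey],-1),P[...,2:]],-1)
    f=g['frame'].astype(int);zt=state()['position'][2]-31.8+6
    m=(abs(J[...,2]-zt)<4)&(abs(J[...,0])<75)&(J[...,1]>-50)&(J[...,1]<270)&(f.max(-1)>70)&(abs(f[...,0]-f[...,1])<30)&(abs(f[...,0]-f[...,2])<35)
    for k in rects(J,m,60): print(n,*k)
a=cv2.imread('pics/scene14.png')[100:290,190:400]
cv2.imwrite('pics/s14c.png',cv2.resize(a,None,fx=3,fy=3,interpolation=cv2.INTER_CUBIC))
E
```

```text
t 47.0 pos [551.4   7.2 180.3] jig [ -0.  115.9] F [ 1.4  0.7 -1.9] w 11.3
  xyz [-0.69  0.03  2.03] rot [-0.01  0.    0.12] rows 1
top [210, 183, 35, 49, 822] [-19.5 218.  154.7] [ -2.5 202.7] [116.5  90.6] 1.0
top [286, 194, 30, 48, 872] [  8.8  14.7 154.9] [-1.  22.4] [114.9  76.9] 0.7
scene [232, 146, 111, 76, 2955] [ 13.9  88.7 153.8] [  1.7 115.5] [119.6 268.2] 0.6
```

View pics/s14c.png

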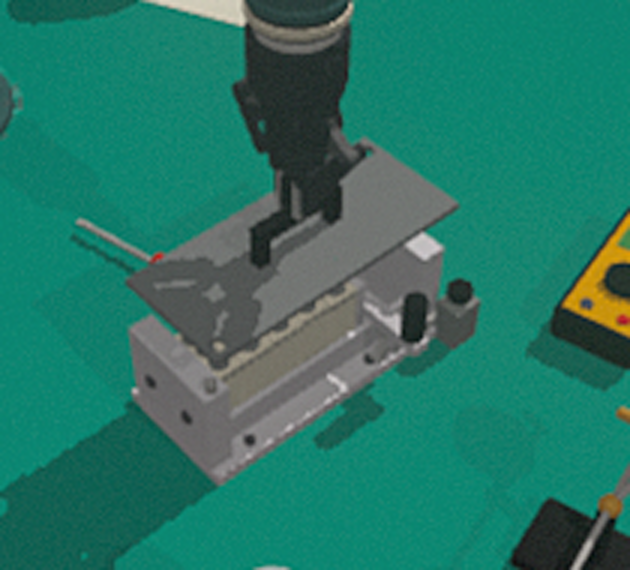

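The guard hangs level over the jig about 7 mm toward +y, with the near hole (215,348) close to the pin (210,385). I'll shift it and come closer.

Emit:
step_arm(
  steps=[
    {"xyz":[-0.3,0.1,0.3],"rotation":[0,0,0.12]},
    {"xyz":[-0.7,0.1,0.8],"rotation":[0,0,0.12]},
    {"xyz":[-0.7,0.1,1.4],"rotation":[0,0,0.12]},
    {"xyz":[-0.7,0.1,2],"rotation":[0,0,0.12]},
    {"xyz":[-0.7,0.1,2.6],"rotation":[0,0,0.12]},
    {"xyz":[-0.7,0.1,2.6],"rotation":[0,0,0.12]},
    {"xyz":[-0.7,0.1,2.6],"rotation":[0,0,0.12]},
    {"xyz":[-0.7,0.1,2.6],"rotation":[0,0,0.12]},
  ],
)

```text
t: 47.75
position: [552.0, 0.2, 154.9]
tcp_rot: [[0.142, 0.99, 0.0], [0.99, -0.142, 0.0], [0.0, 0.0, -1.0]]
ft_force: [0.4, -0.3, -3.1]
gripper_width: 11.3
finger_force: 58.9
```

```bash
python3 - <<'E'
from h import *
to(jig(1,108.9),142,YAW+90)
for n in('top','scene'):
    g,P=grab(n,n+'15.png')
    J=np.concatenate([np.stack([(P[...,:2]-S0)@ex,(P[...,:2]-S0)@ey],-1),P[...,2:]],-1)
    f=g['frame'].astype(int);zt=state()['position'][2]-31.8+6
    m=(abs(J[...,2]-zt)<5)&(abs(J[...,0])<75)&(J[...,1]>-50)&(J[...,1]<270)&(f.max(-1)>70)&(abs(f[...,0]-f[...,1])<30)&(abs(f[...,0]-f[...,2])<35)
    for k in rects(J,m,60): print(n,*k)
E
```

```text
t 47.8 pos [5.520e+02 2.000e-01 1.549e+02] jig [  1.6 109. ] F [ 0.4 -0.3 -3.1] w 11.3
  xyz [-0.01 -0.06  1.29] rot [ 0.   -0.   -0.01] rows 1
top [214, 184, 36, 48, 910] [-16.3 210.  129.2] [1.000e-01 1.939e+02] [117.6  95. ] 1.3
top [290, 195, 28, 47, 819] [ 10.2   5.9 129.5] [-0.4 13.8] [116.  75.] 1.9
scene [231, 155, 109, 76, 3014] [ 15.3  80.5 128.1] [  2.8 108.7] [268.8 119.2] 89.8
```

Emit:
step_arm(
  steps=[
    {"xyz":[0,-0.03,0.3],"rotation":[0,0,0]},
    {"xyz":[0,-0.03,0.6],"rotation":[0,0,0]},
    {"xyz":[0,-0.03,0.9],"rotation":[0,0,0]},
    {"xyz":[0,-0.03,1.2],"rotation":[0,0,0]},
    {"xyz":[0,-0.03,1.3],"rotation":[0,0,0]},
    {"xyz":[0,-0.03,1.3],"rotation":[0,0,0]},
  ],
)

```text
t: 48.35
position: [551.3, -0.1, 141.4]
tcp_rot: [[0.143, 0.99, -0.001], [0.99, -0.143, 0.0], [-0.0, -0.001, -1.0]]
ft_force: [0.1, 0.4, -2.9]
gripper_width: 10.9
finger_force: 58.9
```

Emit:
step_arm(
  steps=[
    {"xyz":[0,0,0.2],"rotation":[0,0,0]},
    {"xyz":[0,0,0.4],"rotation":[0,0,0]},
    {"xyz":[0,0,0.6],"rotation":[0,0,0]},
    {"xyz":[0,0,0.7],"rotation":[0,0,0]},
    {"xyz":[0,0,0.7],"rotation":[0,0,0]},
  ],
)

```text
t: 48.77
position: [551.7, -0.0, 135.8]
tcp_rot: [[0.143, 0.99, 0.0], [0.99, -0.143, -0.001], [-0.001, 0.0, -1.0]]
ft_force: [-3.1, -0.9, 4.5]
gripper_width: 10.9
finger_force: 60.1
```

Emit:
step_arm(
  steps=[
    {"xyz":[0,0,0],"rotation":[0,0,0]},
    {"xyz":[0,0,0],"rotation":[0,0,0]},
    {"xyz":[0,0,0],"rotation":[0,0,0]},
    {"xyz":[0,0,0],"rotation":[0,0,0]},
    {"xyz":[0,0,-1],"rotation":[0,0,0]},
    {"xyz":[0,0,-4],"rotation":[0,0,0]},
    {"xyz":[0,0,-8],"rotation":[0,0,0]},
    {"xyz":[0,0,-12],"rotation":[0,0,0]},
  ],
  claw=5,
)

```text
t: 49.43
position: [550.9, 0.3, 256.3]
tcp_rot: [[0.142, 0.99, -0.002], [0.99, -0.142, 0.001], [0.0, -0.002, -1.0]]
ft_force: [-0.1, 0.4, 0.9]
gripper_width: 50.2
finger_force: 0.0
```

Emit:
step_arm(
  steps=[
    {"xyz":[0,-4,-2],"rotation":[0,0,0]},
    {"xyz":[0,-8,-4],"rotation":[0,0,0]},
    {"xyz":[0,-12,-4],"rotation":[0,0,0]},
    {"xyz":[0,-12,-4],"rotation":[0,0,0]},
    {"xyz":[0,-12,-4],"rotation":[0,0,0]},
  ],
)

```text
t: 49.85
position: [431.4, 17.3, 296.2]
tcp_rot: [[0.142, 0.99, 0.002], [0.99, -0.142, -0.004], [-0.003, 0.003, -1.0]]
ft_force: [-0.0, -0.1, -0.3]
gripper_width: 50.5
finger_force: 0.0
```

```bash
python3 - <<'E'
from h import *
print(state()['ft_force'],state()['gripper_width'])
for n in('top','scene'):
    g,P=grab(n,n+'16.png')
    J=np.concatenate([np.stack([(P[...,:2]-S0)@ex,(P[...,:2]-S0)@ey],-1),P[...,2:]],-1);z=J[...,2]
    r=(abs(J[...,0])<65)&(J[...,1]>-35)&(J[...,1]<255)
    m=r&(abs(z-110)<6)
    for k in rects(J,m,60): print(n,*k)
    q=J[m]; A=np.c_[q[:,0],q[:,1]-109,np.ones(len(q))];print('plane',np.linalg.lstsq(A,q[:,2],rcond=None)[0].round(4))
post()
a=cv2.imread('pics/scene16.png')[100:290,190:400]
cv2.imwrite('pics/s16c.png',cv2.resize(a,None,fx=3,fy=3,interpolation=cv2.INTER_CUBIC))
E
```

```text
[-0.01667526 -0.14890786 -0.27477618] 50.54177896134918
top [214, 185, 104, 58, 3758] [  0.2 106.9 110.4] [1.000e-01 1.098e+02] [116.5 266.2] 0.0
plane [-9.00000e-04  8.00000e-04  1.10446e+02]
scene [231, 160, 109, 76, 3275] [ 11.4  90.3 108.9] [  3.2 108.2] [269.2 120.9] 89.8
plane [2.00000e-04 3.00000e-04 1.08922e+02]
[339, 193, 8, 7, 29] [643.7 124.2  63.6] [ 74.1 247.2]
[324, 198, 9, 16, 119] [647.5  49.6  94.3] [ 86.6 176. ]
```

View pics/s16c.png

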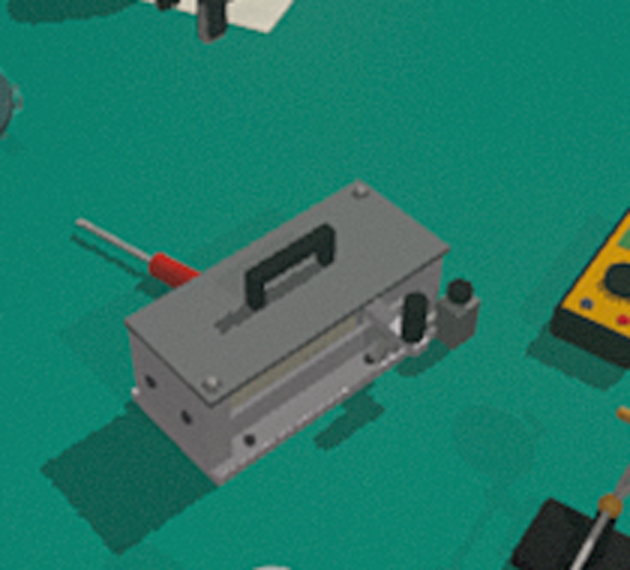

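The guard is flush (top plane 110 mm, level) with both pins showing through at (212,384) and (360,190), and the plate is clamping the row. I'm handing the job in.

```bash
python3 -c "
from rig import robot
print(robot.sign_off())"
```

```text
the job is handed in; nothing more can be done
None
```

The job is done and handed in at about 50 s of the 210 s allowed: all five cells stand side by side in the channel, the plate is released and clamping them against the end stop, and the guard lies flush over both pins.

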